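# Clear the drawer front, fetch the film gauge to its zeroing cradle, put all back

### The arm

A 6-joint arm with a two-finger parallel gripper is mounted at the origin on a cart in front of the work surface, level with it; the furniture and walls round the work are solid. World frame = base frame: x ahead of the robot, y to its left, z up, the work surface at z = 0. Lengths are in m, angles in rad, forces in N, time in s.
With the tool pointing down it reaches from about 0.3 to 0.875 m from the base axis. Payload 6.4 kg.
Tool frame: the origin (TCP) lies on the centre line of the jaws, within the pads' length; the fingertips stand 25 mm ahead of it and the grasp point (between the pads) lies 6 mm ahead of it (ctrl.tip_reach is the distance from the TCP to the fingertips, in m); z points along the fingers, y is the line along which they close (so a half turn about z gives the same grasp; the last joint's range is limited). The gripper opens to 85 mm and grips with 20 to 120 N. Pads are 22 mm wide; open, the fingers measure 114 mm over their backs; the gripper's body (76 mm by 85 mm) begins 54 mm behind the grasp point. The pads swing forward as they close: fully open they stand 13 mm farther back than shut.
Start: joints at [-1.551, 0.181, 1.607, -0, 1.354, -0.206], TCP at [0.129, -0.56, 0.256] pointing down, gripper open.
Joint ranges: [-2.99, 2.99], [-0.89, 2.07], [0.3, 2.58], [-1.14, 4.28], [0, 2.63], [-3.12, 3.12]. Speed limits (rad/s): [2.57, 2.57, 3.01, 3.14, 3.14, 3.14].

### API

Orientations are given as a unit quaternion [w, x, y, z].
In Python, from bench import ctrl gives the robot as it stands.
- The arm moves only by the tool servo_tool, never from a script. Its argument "motion" is a list that holds one entry, the list of rows, each a list of 5 numbers: the shift along the tool's x, y, z in cm, then the turn about the tool's z in degrees, then the closure, from -1 (fully open) to 1 (shut). In form: [[[dx, dy, dz, twist, claw], ...]]. A call has 1 to 5 rows; each row is the pose to reach, as a shift and turn from the pose commanded when the call began, along the tool's axes at that moment; what a row does not reach only later rows make up. A row lasts 1/10 s, in which the tool goes at most 50 mm and 8.59 degrees, less where a joint would pass 70% of its speed; a pose out of reach is approached as far as the arm can. A call with a gripper value outside its range is refused whole. The fingers move at their own pace and stop on an object; the grip force is fixed at half the most. Time passes only in rows, so rows that repeat a pose let the fingers close. It gives the time, the measured TCP pose, the force, the opening and the grip force at its end, in the units of the state.
- ctrl.get_obs(): the state, without advancing time (a new reading comes with each control period).
- ctrl.camera(name): name is "scene" or "side" or "wrist"; returns a dict with "pixels" (480x640x3 uint8, red, green, blue), "depth" (480x640 float32, m along the optical axis (not along the pixel's ray), 0 where there is no reading), "fx", "fy", "cx", "cy" (pixels), "R" (3x3) and "t" (3): a world point X has camera coordinates R X + t; the wrist camera has in their place "hand_eye" (4x4, takes a point from camera to tool coordinates, whose origin is the TCP and whose axes are the flange's). Camera axes: x right, y down, z forward; pixel columns grow to the right and rows downward; lengths in m; the calibration is good to about 2 mm. The wrist camera is an equidistant fisheye: a pixel r from the principal point sees the ray r / f radians off the axis. A picture is of the moment at which its call begins: read the wrist's pose just before it.
- ctrl.hand_in(): hands the job in; it is judged then, once.
The state is a dict: "time_s": time; "q": joint angles; "dq": joint speeds; "joint_efforts": joint torques, N m; "eef_pos": TCP position; "eef_rot": TCP orientation; "wrist_force": force on the tool from outside, world axes, zero at the start; "torque": the same for the moment, N m; "opening": opening from 0.0 (shut) to 1.0 (fully open); "grasp_force": force on a finger pad.
Only numpy, scipy, OpenCV 4.12 (cv2) and the standard library are available. Lean on these libraries where they do the work, as an engineer would, in place of code of your own. Each camera call takes 0.05 s, during which the arm holds its last target. There are 200 camera calls.

### The job

The film gauge has to be zeroed, but it lies in the drawer of the clear-topped case, and a colleague's sanding block, roll of blue tape and dropper bottle stand in front of that drawer. Set all three on the green side tray, open the drawer, lay the gauge flat between the stops of its dark metal cradle (either way round), shut the drawer fully, and then put the three things back upright, each just where it stood at the start. Do not tip the bottle or the gauge over.

Things in the scene. Friction and masses are not known exactly. Their poses are not given: they have to be found in the camera images.
- case: Fixed low instrument case, grey shell 175 (x) x 290 (y) x 48 mm high with a clear window as top; origin at the centre of its underside. Its blue drawer front (outer face at x = -0.0975, 43 mm high) looks to the case's -x, obliquely towards the robot and to the right.
- drawer (a joint): Drawer of the case: 0 shut, grows as it is pulled along the case's -x, to its stop at 0.150 m. Friction 1 to 2 N; stays where left. Fully open, its inside (145 mm along x, walls 30 mm and floor 8 mm above the bench) lies free before the case. It sweeps the ground up to 0.29 m before the case's origin, over the full 290 mm width.
- handle (a point): Middle of the steel bow handle on the drawer front: straight bar of 9 mm diameter, 80 mm long along the case's y, 28 mm above the bench, its axis 38 mm in front of the drawer front (finger gap behind it 33 mm). Moves with the drawer; case axes.
- gauge: Paint film gauge: dark hand instrument with display, yellow line and white probe nose at its +x end, 126 (x) x 58 (y) x 26 mm high, 0.14 kg; origin at the centre of its underside. Starts flat in the drawer's right half (case -y), lengthwise across it, under the window; grasp across the 58 mm: 40 mm is free on both sides once the drawer is open. The black box beside it is fixed.
- cradle: Fixed zeroing cradle: dark anodised metal base 160 (x) x 92 (y) mm with a bright steel plate, top 10 mm above the bench; six rounded stops, 20 mm above the bench, bound a space of 133 (x) x 65 (y) mm and leave the middle 68 mm of both long sides open for fingers. Origin at the centre of its underside; the gauge's x goes along the cradle's x, either way round.
- tray: Fixed shallow green steel tray, the side area: 252 (x) x 168 (y) mm outside, walls 4 mm thick and 14 mm high, floor 4 mm above the bench. Origin at the centre of its underside.
- block: Blue-grey sanding block, 64 (x) x 118 (y) x 30 mm high, 0.12 kg; above a 4 mm foot its sides taper slightly, 62 to 58 mm across x: grasp there. Origin at the centre of its underside.
- tape: Roll of blue masking tape lying flat, 96 mm outside and about 70 mm inside diameter, 18 mm high, 0.11 kg. Grasp its wall (11 to 13 mm, mid radius 41 mm) with one finger in the hole. Origin at the centre of its underside.
- dropper: Upright brown dropper bottle with a black rubber bulb: body 33 mm in diameter up to 65 mm, collar 24 mm in diameter up to 77 mm, bulb 13 mm up to 102 mm, 0.07 kg; easily tipped. Origin at the centre of its underside.
Things that resemble listed ones, but are neither listed nor needed, are in the scene too. What is shaped like the tape but yellow is not meant.

How it is judged:
On the way, in this order (a step that is already met when the one before it is completed fails the run):
1. sanding block, blue tape and bottle all released on the green tray, the drawer still shut (x of block in the frame of tray between -0.115 and 0.115 m and y of block in the frame of tray between -0.075 and 0.075 m and z of each of block, tape, dropper in the frame of tray below 0.018 m and linear speed of each of block, tape, dropper below 0.03 m/s and contact force between the fingers and block below 0.3 N and x of tape in the frame of tray between -0.115 and 0.115 m and y of tape in the frame of tray between -0.075 and 0.075 m and contact force between the fingers and tape below 0.3 N and x of dropper in the frame of tray between -0.115 and 0.115 m and y of dropper in the frame of tray between -0.075 and 0.075 m and contact force between the fingers and dropper below 0.3 N and value of joint drawer below 0.03 m), for 0.2 s.
2. drawer pulled open by more than 100 mm (value of joint drawer above 0.1 m), for 0.2 s.
3. gauge released flat in its cradle (horizontal distance between gauge and cradle below 0.01 m and z of gauge in the frame of cradle below 0.0135 m and angle between the x axis of gauge and the x axis of cradle, either way round below 0.12 rad and angle between gauge's own z axis and vertical below 0.08 rad and linear speed of gauge below 0.02 m/s and contact force between the fingers and gauge below 0.3 N), for 0.2 s.
At the end, for the whole second after the job is handed in: The gauge lies flat and released between the stops of its cradle (within 10 mm of its centre, 7 degrees of its direction, on the plate), the drawer is shut to within 8 mm, and block, tape and bottle stand upright, released and at rest, each within 15 mm of where it stood at the start (all of step 3 and value of joint drawer below 0.008 m and distance of each of block, tape, dropper from where it was at the start of the episode below 0.015 m and angle between each of block, tape, dropper's own z axis and vertical below 0.1 rad and linear speed of each of block, tape, dropper below 0.02 m/s and contact force between the fingers and block below 0.3 N and contact force between the fingers and tape below 0.3 N and contact force between the fingers and dropper below 0.3 N); the robot touches nothing.
It fails at once if the dropper bottle is tipped over (angle between dropper's own z axis and vertical above 0.7 rad).
It fails at once if the gauge is tipped over (angle between gauge's own z axis and vertical above 0.8 rad).
It also fails if it takes over 141 s, if anything falls off the work surface, if the arm or the gripper's body presses on something with over 40 N, if the wrist force passes 120 N, or if a joint passes its speed limit or range.

## Working session

There is one attempt and no reset: what is moved stays moved. The work goes in short steps, Python scripts to look and compute and a tool call to move; the robot and the scene stay as the last step left them, time stands still between calls to the robot, and variables do not carry over. Pictures are saved under pics/ and viewed, at most 14 in all, crops included, and the job is handed in when it is done.

Besides the shell and the picture viewer there is one more tool, called after "Call:" as name(argument=value, ...), one argument or row to a line, values as JSON. servo_tool: Moves the arm, as the interface text tells. Its arguments: {"type":"object","properties":{"motion":{"type":"array"}},"required":["motion"]}

```bash
mkdir -p pics; ls; cat > h.py <<'E'
import numpy as np, cv2
from bench import ctrl
def snap(n,f):
    c=ctrl.camera(n); cv2.imwrite('pics/'+f,cv2.cvtColor(c['pixels'],cv2.COLOR_RGB2BGR)); np.save('pics/'+f+'.npy',c,allow_pickle=True); return c
E
python3 - <<'E'
from h import *
o=ctrl.get_obs(); print(o['time_s'],o['eef_pos'],o['eef_rot'],o['opening'],ctrl.tip_reach)
for n in ('scene','side'):
    c=snap(n,n+'0.png'); print(n,c['fx'],c['cx'],c['cy'],c['R'],c['t'], -c['R'].T@c['t'])
E
```

```text
pics
0.0 [ 0.12875267 -0.55988012  0.25539327] [-8.54433107e-04  9.93633393e-01  1.12658518e-01  9.06239721e-05] 0.9995150756696969 0.025
scene 550.4567148186301 331.5722591138349 237.97357357404917 [[-0.6912777  -0.72257413  0.00466609]
 [-0.57412154  0.54531095 -0.61075397]
 [ 0.43877055 -0.42487951 -0.79180667]] [0.32212493 0.33865561 1.02998341] [-0.03481912  0.48570538  1.02087993]
side 550.2226813966914 323.61823290612915 234.18820350095783 [[-0.99390146 -0.11013422 -0.00550791]
 [-0.04528304  0.453178   -0.89026914]
 [ 0.10054517 -0.88459039 -0.45540149]] [0.49254731 0.10622613 1.09554651] [0.38420183 0.97521688 0.59619626]
```

View pics/scene0.png

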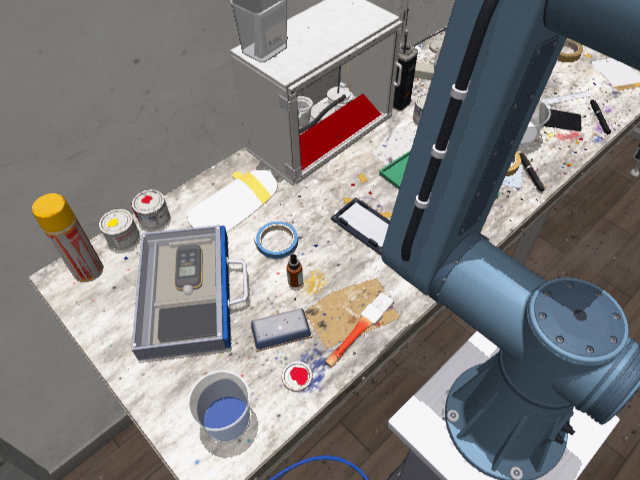

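View pics/side0.png

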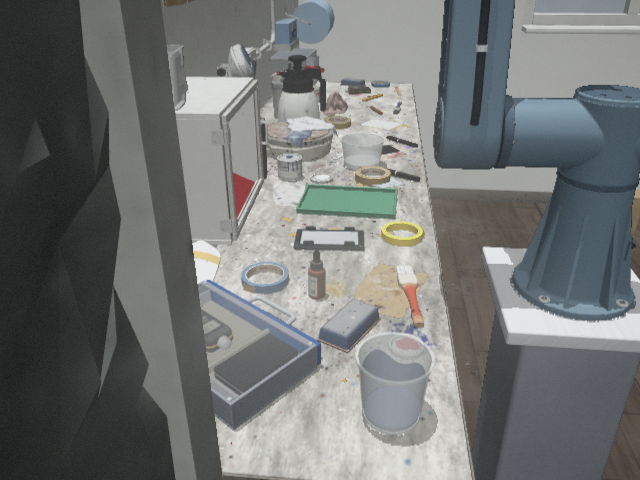

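The scene view shows the blue tape at (276,240), the bottle at (294,272), the block at (281,328), the case at (182,290) with its handle at (238,285), and the gauge at (189,265). The side view shows the cradle at (330,239) and the tray at (348,201). The yellow tape roll at (402,233) is a decoy.

```bash
cat >> h.py <<'E'
def xyz(c):
    v,u=np.mgrid[:480,:640]; d=c['depth']
    P=np.stack([(u-c['cx'])/c['fx']*d,(v-c['cy'])/c['fy']*d,d],-1)
    W=(P-c['t'])@c['R']; W[d==0]=np.nan; return W
def ray(c,u,v,z):
    d=np.array([(u-c['cx'])/c['fx'],(v-c['cy'])/c['fy'],1])@c['R']; o=-c['R'].T@c['t']; return o+d*(z-o[2])/d[2]
def rect(p):
    (x,y),(w,h),a=cv2.minAreaRect((p[:,:2]*1000).astype(np.float32)); return np.round([x,y,w,h,a],1)
E
python3 - <<'E'
from h import *
C={n:np.load(f'pics/{n}0.png.npy',allow_pickle=True).item() for n in('scene','side')}
W={n:xyz(c) for n,c in C.items()}
H={n:cv2.cvtColor(c['pixels'],cv2.COLOR_RGB2HSV) for n,c in C.items()}
# box, hsv lo, hi, zmin,zmax
L=[('scene','tape',(250,215,305,265),(95,90,60),(125,255,255),.012,.025),
('side','tape',(235,255,295,297),(95,60,60),(125,255,255),.012,.025),
('scene','dropper',(282,250,306,294),(0,0,0),(179,255,110),.01,.12),
('side','dropper',(304,248,330,302),(0,0,0),(179,255,110),.01,.12),
('scene','block',(245,300,318,352),(0,0,0),(179,255,255),.024,.035),
('side','block',(315,292,385,352),(0,0,0),(179,255,255),.024,.035),
('side','cradle dark',(290,222,370,255),(0,0,0),(179,255,90),.004,.03),
('side','cradle plate',(298,228,366,252),(0,0,120),(179,255,255),.006,.014),
('side','tray',(290,175,405,222),(60,90,40),(90,255,255),-.01,.03),
('scene','gauge',(170,238,208,295),(0,0,0),(179,255,255),.02,.045),
('scene','casetop',(125,220,235,365),(0,0,0),(179,255,255),.040,.06),
('side','casetop',(205,275,325,430),(0,0,0),(179,255,255),.040,.06),
('scene','bluefront',(205,215,240,360),(100,120,40),(125,255,255),.0,.06),
('side','bluefront',(205,275,325,380),(100,120,40),(125,255,255),.0,.06),
('scene','handle',(231,255,252,312),(0,0,0),(179,255,255),.018,.05),
('side','handle',(245,290,300,325),(0,0,0),(179,255,255),.018,.05)]
for n,k,(a,b,c,d),lo,hi,z0,z1 in L:
    m=cv2.inRange(H[n],lo,hi)>0; M=np.zeros_like(m); M[b:d,a:c]=1
    w=W[n]; m=m&M&(w[...,2]>z0)&(w[...,2]<z1); p=w[m]
    if len(p)<5: print(n,k,len(p)); continue
    print(n,k,len(p),'z',np.round(np.percentile(p[:,2],[5,50,95])*1000,1),'rect',rect(p),'med',np.round(np.median(p,0)*1000,1))
# bench height check
for n,(u,v) in (('scene',(330,280)),('side',(330,300)),('side',(420,330))): print(n,W[n][v,u])
E
```

```text
scene tape 314 z [13.1 19.6 23.3] rect [607.5  39.9  92.8  95.1  77.8] med [590.7  49.   19.6]
side tape 103 z [16.5 18.4 20.3] rect [615.2  37.6  92.   89.4  68.6] med [639.   42.6  18.4]
scene dropper 340 z [12.1 50.2 98.1] rect [525.5  69.2  31.4  97.8  65.5] med [490.5  85.4  50.2]
side dropper 128 z [66.3 80.2 99.2] rect [498.1  86.1  20.5  13.7  40.7] med [499.6  86.7  80.2]
scene block 1244 z [26.  31.3 34.3] rect [448.4 172.9 111.2 104.5  62.9] med [424.6 184.9  31.3]
side block 1180 z [25.3 29.9 32. ] rect [442.  209.8 166.3  55.5  63.1] med [429.7 192.   29.9]
side cradle dark 64 z [ 9.5 15.7 18.9] rect [ 508.7 -143.9  134.6   79.6    3.6] med [ 549.4 -175.6   15.7]
side cradle plate 735 z [ 8.1 10.3 12.3] rect [ 494.3 -146.   147.6   97.1    3.1] med [ 498.5 -151.8   10.3]
side tray 0
scene gauge 87 z [42.7 44.5 44.9] rect [664.  237.9  79.8 145.1  54. ] med [657.8 242.3  44.5]
scene casetop 10648 z [44.9 48.4 51.7] rect [663.3 274.7 221.5 334.7  54.9] med [624.9 280.6  48.4]
side casetop 8363 z [44.5 46.7 48.9] rect [569.2 263.6 224.2 329.5   9.4] med [583.9 297.9  46.7]
scene bluefront 746 z [18.1 46.6 50.6] rect [584.1 202.9  10.6 288.8  54.2] med [563.5 216.5  46.6]
side bluefront 65 z [45.1 46.5 47.9] rect [586.2 201.9   5.4 283.8  54.2] med [498.3 265.6  46.5]
scene handle 263 z [29.3 33.7 36.7] rect [567.1 177.9  34.  113.   52.7] med [555.3 170.8  33.7]
side handle 838 z [28.5 46.  49. ] rect [569.  191.6  86.  114.   13.1] med [579.5 212.2  46. ]
scene [ 4.48626615e-01  2.14187691e-02 -3.67230232e-04]
side [4.72851158e-01 9.33337497e-02 3.13208690e-04]
side [0.3049121  0.17203406 0.00095108]
```

```bash
python3 - <<'E'
from h import *
C={n:np.load(f'pics/{n}0.png.npy',allow_pickle=True).item() for n in('scene','side')}
W={n:xyz(c) for n,c in C.items()}
H={n:cv2.cvtColor(c['pixels'],cv2.COLOR_RGB2HSV) for n,c in C.items()}
def pts(n,box,z0,z1,lo=(0,0,0),hi=(179,255,255),er=1):
    a,b,c,d=box; w=W[n]; m=(cv2.inRange(H[n],lo,hi)>0)&(w[...,2]>z0)&(w[...,2]<z1)
    M=np.zeros_like(m); M[b:d,a:c]=1; m=(m&M).astype(np.uint8)
    if er: m=cv2.morphologyEx(m,cv2.MORPH_OPEN,np.ones((3,3),np.uint8))
    k,l,s,_=cv2.connectedComponentsWithStats(m); 
    if k<2: return np.zeros((0,3))
    return w[l==1+np.argmax(s[1:,4])]
def show(t,p): print(t,len(p),'z',np.round(np.median(p[:,2])*1e3,1),rect(p),'mean',np.round(p.mean(0)*1e3,1))
show('block sc',pts('scene',(245,300,318,352),.026,.036)); show('block si',pts('side',(315,292,385,352),.026,.034))
for n,b in (('scene',(248,210,305,268)),('side',(235,255,295,297))):
    p=pts(n,b,.0145,.0235,er=0); print('n',len(p)); (x,y),r=cv2.minEnclosingCircle((p[:,:2]*1e3).astype(np.float32)); 
    A=np.c_[p[:,:2]*1e3,np.ones(len(p))]; s=np.linalg.lstsq(A,(p[:,:2]**2).sum(1)*1e6,rcond=None)[0]
    print(n,'tape',x,y,r,'fit',s[:2]/2,np.sqrt(s[2]+(s[:2]**2).sum()/4))
for n,b in (('scene',(282,248,306,294)),('side',(300,248,332,302))):
    for z0,z1 in ((.006,.06),(.08,.098),(.098,.108)):
        p=pts(n,b,z0,z1,er=0); 
        if len(p)>4: show(n+' drop',p)
        print(p[:,2].max() if len(p) else '')
show('cradle',pts('side',(285,218,372,258),.004,.024)); 
show('plate',pts('side',(285,218,372,258),.006,.014,(0,0,130)))
show('tray all',pts('side',(285,175,410,225),.0015,.02)); show('tray flr',pts('side',(285,175,410,225),.001,.008,(60,60,20),(90,255,255)))
show('casetop sc',pts('scene',(115,215,240,370),.044,.054)); show('gauge?',pts('scene',(170,238,208,295),.0,.1))
show('handle',pts('scene',(235,255,252,312),.026,.036,er=0))
print(H['side'][200,348],W['side'][200,348], ray(C['scene'],189,265,.034))
E
```

```text
block sc 1169 z 31.8 [427.1 182.9 107.7  56.1  61.3] mean [425.9 184.3  31.6]
block si 1047 z 30.1 [429.5 183.  107.2  54.2  61.3] mean [430.  188.6  30. ]
n 517
scene tape 609.1956176757812 38.08094787597656 50.16352462768555 fit [608.8362936   38.79814695] 43.014851260828735
n 515
side tape 612.5940551757812 39.20892333984375 52.01649856567383 fit [611.65274402  40.59751562] 43.0229829407199
scene drop 219 z 34.0 [491.5  86.1  33.6  18.6  50.8] mean [488.6  87.5  34. ]
0.059891623637541254
scene drop 41 z 87.1 [497.1  82.1  15.1   8.7  34.9] mean [495.6  82.3  87.8]
0.097874061701772
scene drop 24 z 99.9 [498.   81.5  10.5  12.8  48.9] mean [497.3  81.1 100.5]
0.10546867673291363
side drop 432 z 34.3 [498.3  89.2  33.8  20.8  13.7] mean [499.   92.1  33.7]
0.05995042937784214
side drop 64 z 88.8 [500.5  83.6  11.1  12.2  89.1] mean [500.1  84.5  89.1]
0.09767955809391285
side drop 13 z 99.9 [500.1  82.6   7.6   5.8   9. ] mean [500.4  82.8 100. ]
0.10187790638710426
cradle 1398 z 10.2 [ 499.6 -146.1  158.    98.     3.9] mean [ 498.8 -140.1   11.1]
plate 697 z 10.4 [ 500.1 -151.1  131.    75.4    2.5] mean [ 499.6 -151.    10.3]
tray all 3033 z 4.9 [ 475.  -405.9  261.1  261.9   89.5] mean [ 466.7 -382.7    6.5]
tray flr 1846 z 4.2 [ 470.5 -385.4  148.9  242.2   89.1] mean [ 469.3 -383.3    4.2]
casetop sc 10192 z 48.4 [638.1 272.2 185.9 294.7  54.3] mean [628.8 279.7  48.4]
gauge? 2155 z 48.2 [663.3 238.3  82.5 159.8  54.3] mean [661.5 238.1  48.2]
handle 200 z 33.3 [565.5 173.6  25.8 109.4  52.1] mean [560.8 171.9  33. ]
[ 74  72 164] [ 0.47193953 -0.38208857  0.00405278] [0.67221692 0.23274602 0.034     ]
```

```bash
cat >> h.py <<'E'
from scipy.spatial.transform import Rotation as Ro
def pose():
    o=ctrl.get_obs(); w,x,y,z=o['eef_rot']; R=Ro.from_quat([x,y,z,w]).as_matrix()
    return np.array(o['eef_pos']),R,o
def plan(*tg, seg=.23, sr=40):
    """targets (x,y,z[m],psi deg): prints per-call full shift in cm in tool axes at that call's start"""
    p,R,o=pose(); psi=np.degrees(np.arctan2(R[1,0],R[0,0])); print('t',round(o['time_s'],1),'at',np.round(p,4),'psi',round(psi,2),'tilt',np.round(R[:2,2],4),'open',round(o['opening'],3),'F',np.round(o['wrist_force'],1),'grip',np.round(o['grasp_force'],1))
    for t in tg:
        q=np.array(t[:3]); d=q-p; dpsi=(t[3]-psi+180)%360-180
        n=max(1,int(np.ceil(max(np.linalg.norm(d)/seg,abs(dpsi)/sr))))
        for i in range(n):
            l=R.T@(d/n)*100; print('  call:',np.round(l,2),'twist',round(-dpsi/n,2)); 
            R=R@Ro.from_euler('z',-dpsi/n,degrees=True).as_matrix()
        p=q;psi=t[3]; print(' ->',t)
E
python3 -c "
from h import *
plan((.35,-.30,.26,60),(.43,.1,.26,61.3),(.428,.183,.15,61.3))"
```

```text
t 0.1 at [ 0.1287 -0.56    0.2555] psi 12.94 tilt [-0.      0.0016] open 1.001 F [-1.2 -0.9  0.5] grip 0.0
  call: [ 13.69 -10.19  -0.21] twist -23.53
  call: [16.62 -3.88 -0.21] twist -23.53
 -> (0.35, -0.3, 0.26, 60)
  call: [19.32 -6.54  0.03] twist -0.65
  call: [19.39 -6.32  0.03] twist -0.65
 -> (0.43, 0.1, 0.26, 61.3)
  call: [ 7.17 -4.15 11.01] twist -0.0
 -> (0.428, 0.183, 0.15, 61.3)
```

Call:
servo_tool(
  motion=[
    [[2.7,-2.0,0,-4.7,-1],[5.5,-4.1,0,-9.4,-1],[8.2,-6.1,0,-14.1,-1],[11,-8.2,0,-18.8,-1],[13.7,-10.2,0,-23.5,-1]],
  ],
)

```text
time_s: 0.6
eef_pos: [0.2401, -0.4289, 0.2559]
eef_rot: [-0.0, 0.949, 0.314, 0.0]
wrist_force: [-0.2, -0.3, 0.8]
opening: 1.0
grasp_force: 0.0
```

Call:
servo_tool(
  motion=[
    [[3.3,-0.8,0,-4.7,-1],[6.6,-1.6,0,-9.4,-1],[10,-2.3,0,-14.1,-1],[13.3,-3.1,0,-18.8,-1],[16.6,-3.9,0,-23.5,-1]],
  ],
)

```text
time_s: 1.1
eef_pos: [0.3504, -0.299, 0.256]
eef_rot: [-0.0, 0.865, 0.501, 0.0]
wrist_force: [-0.1, -0.1, -0.3]
opening: 0.999
grasp_force: 0.0
```

```bash
python3 -c "
from h import *
p,R,o=pose(); np.save('pics/wp0.npy',[p,R],allow_pickle=True) if 0 else np.savez('pics/wp0.npz',p=p,R=R)
c=snap('wrist','wrist0.png'); print(c['hand_eye'],c['fx'],c['cx'],c['cy'])
snap('scene','scene1.png')
plan((.43,.1,.26,61.3),(.428,.183,.15,61.3))"
```

```text
[[ 3.07839030e-04 -9.46537775e-01 -3.22592848e-01  8.30694935e-02]
 [ 9.99999808e-01  4.65047517e-04 -4.10257301e-04  6.92226522e-04]
 [ 5.38345036e-04 -3.22592660e-01  9.46537736e-01 -1.17651475e-01]
 [ 0.00000000e+00  0.00000000e+00  0.00000000e+00  1.00000000e+00]] 371.64829954431775 318.6076561534073 241.2226613440611
t 1.2 at [ 0.3514 -0.2974  0.2559] psi 60.28 tilt [0.0004 0.0016] open 0.996 F [-0.5  0.7  0.4] grip 0.0
  call: [19.2  -6.44 -0.17] twist -0.51
  call: [19.26 -6.27 -0.17] twist -0.51
 -> (0.43, 0.1, 0.26, 61.3)
  call: [ 7.17 -4.16 11.01] twist -0.0
 -> (0.428, 0.183, 0.15, 61.3)
```

View pics/wrist0.png

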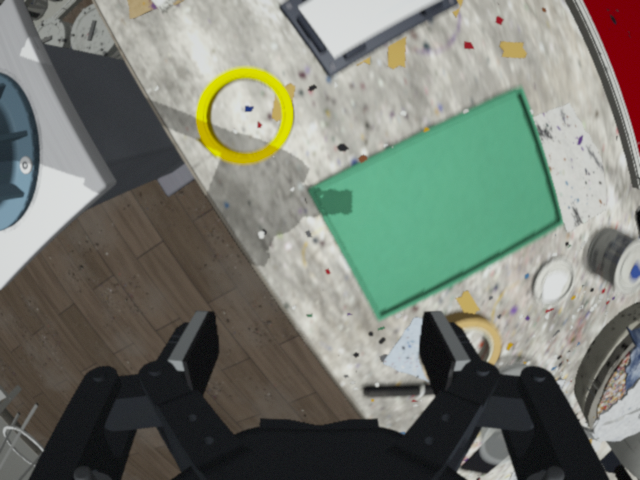

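The wrist view shows the empty tray at (435,200), the yellow decoy ring at (245,115), and the cradle's edge at (370,30). I'm moving on to the block.

Call:
servo_tool(
  motion=[
    [[3.8,-1.3,0,0,-1],[7.7,-2.6,0,0,-1],[11.5,-3.9,0,-0.5,-1],[15.4,-5.2,0,-0.5,-1],[19.2,-6.4,0,-0.5,-1]],
  ],
)

```text
time_s: 1.7
eef_pos: [0.3904, -0.1011, 0.2562]
eef_rot: [0.0, 0.865, 0.503, -0.0]
wrist_force: [1.0, -0.0, -0.7]
opening: 1.004
grasp_force: 0.0
```

Call:
servo_tool(
  motion=[
    [[3.8,-1.3,0,-0.5,-1],[7.7,-2.6,0,-0.5,-1],[11.5,-3.8,0,-0.5,-1],[15.4,-5.1,0,-0.5,-1],[19.2,-6.3,0,-0.5,-1]],
  ],
)

```text
time_s: 2.2
eef_pos: [0.4306, 0.0971, 0.2562]
eef_rot: [0.0, 0.862, 0.507, -0.0]
wrist_force: [0.5, -0.2, 0.3]
opening: 1.0
grasp_force: 0.0
```

Call:
servo_tool(
  motion=[
    [[1.8,-1,2.7,0,-1],[3.6,-2,5.5,0,-1],[5.4,-3,8,0,-1],[7.2,-4.1,11,0,-1],[7.2,-4.1,11,0,-1]],
  ],
)

```text
time_s: 2.7
eef_pos: [0.4265, 0.1794, 0.1422]
eef_rot: [-0.002, 0.862, 0.508, -0.004]
wrist_force: [-0.0, 0.0, -0.3]
opening: 1.0
grasp_force: 0.0
```

```bash
python3 -c "
from h import *
p,R,o=pose();np.savez('pics/wp1.npz',p=p,R=R);c=snap('wrist','wrist1.png'); print(ctrl.tip_reach)
plan((.428,.183,.06,61.3),(.428,.183,.035,61.3))"
```

```text
0.025
t 2.8 at [0.428  0.1787 0.1443] psi 61.01 tilt [-0.0052 -0.0011] open 0.999 F [0.2 0.5 0.6] grip 0.0
  call: [ 0.4  -0.17  8.43] twist -0.29
 -> (0.428, 0.183, 0.06, 61.3)
  call: [0.01 0.01 2.5 ] twist -0.0
 -> (0.428, 0.183, 0.035, 61.3)
```

View pics/wrist1.png

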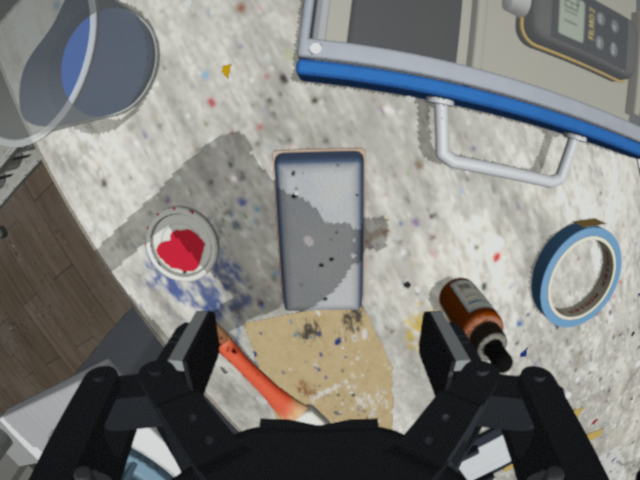

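The block fills (275–365, 150–309). The handle is at (505,165), the bottle at (475,320) and the blue tape at (577,273).

```bash
cat >> h.py <<'E'
def wray(c,p,R,u,v,z):
    f=c['fx']; a=np.array([u-c['cx'],v-c['cy']]); r=np.hypot(*a); th=r/f
    d=np.r_[a/max(r,1e-9)*np.sin(th),np.cos(th)]; E=c['hand_eye']; d=R@(E[:3,:3]@d); o=R@E[:3,3]+p
    return o+d*(z-o[2])/d[2]
def wload(i):
    c=np.load(f'pics/wrist{i}.png.npy',allow_pickle=True).item(); w=np.load(f'pics/wp{i}.npz'); return c,w['p'],w['R']
E
python3 -c "
from h import *
c,p,R=wload(1)
q=np.array([wray(c,p,R,u,v,.004) for u,v in ((274,152),(365,150),(362,309),(286,309))])
print(q.round(4),rect(q),q.mean(0))
print('bulb',wray(c,p,R,500,360,.101))
print('tape', [wray(c,p,R,u,v,.018).round(4) for u,v in ((577,226),(577,320),(538,285),(616,268))])
plan((.429,.183,.06,61.3),(.429,.183,.032,61.3))"
```

```text
[[0.4284 0.247  0.004 ]
 [0.4838 0.218  0.004 ]
 [0.4264 0.1094 0.004 ]
 [0.3739 0.1383 0.004 ]] [427.6 178.1 122.8  62.5  62.4] [0.42812604 0.17815907 0.004     ]
bulb [0.49762033 0.08978421 0.101     ]
tape [array([0.6151, 0.0904, 0.018 ]), array([ 0.5969, -0.0017,  0.018 ]), array([0.5652, 0.0598, 0.018 ]), array([0.6506, 0.0266, 0.018 ])]
t 2.8 at [0.428  0.1787 0.1443] psi 61.01 tilt [-0.0052 -0.0011] open 0.999 F [0.2 0.5 0.6] grip 0.0
  call: [ 0.45 -0.08  8.43] twist -0.29
 -> (0.429, 0.183, 0.06, 61.3)
  call: [0.01 0.01 2.8 ] twist -0.0
 -> (0.429, 0.183, 0.032, 61.3)
```

Call:
servo_tool(
  motion=[
    [[0.4,-0.1,2,-0.3,-1],[0.4,-0.1,4.5,-0.3,-1],[0.4,-0.1,7,-0.3,-1],[0.4,-0.1,9,-0.3,-1],[0.4,-0.1,10.4,-0.3,-1]],
  ],
)

```text
time_s: 3.25
eef_pos: [0.4318, 0.1816, 0.0425]
eef_rot: [0.0, 0.861, 0.509, 0.0]
wrist_force: [-0.3, -0.2, -0.3]
opening: 1.0
grasp_force: 0.0
```

Call:
servo_tool(
  motion=[
    [[0,0,0.5,0,-1],[0,0,0.5,0,0],[0,0,0.5,0,0.5],[0,0,0.5,0,1],[0,0,0.5,0,1]],
  ],
)

```text
time_s: 3.75
eef_pos: [0.4319, 0.1826, 0.0393]
eef_rot: [0.001, 0.861, 0.509, 0.001]
wrist_force: [-2.8, -2.0, 10.1]
opening: 0.637
grasp_force: 61.4
```

Call:
servo_tool(
  motion=[
    [[0,0,0,0,1],[0,0,0,0,1],[0,0,0,0,1]],
  ],
)

```text
time_s: 4.05
eef_pos: [0.4319, 0.1826, 0.0393]
eef_rot: [0.001, 0.861, 0.509, 0.001]
wrist_force: [-2.5, -2.3, 10.0]
opening: 0.64
grasp_force: 61.4
```

```bash
python3 -c "
from h import *
print(ctrl.tip_reach)
plan((.43,.183,.13,61.3),(.405,-.385,.13,90),(.405,-.385,.045,90))"
```

```text
0.025
t 4.0 at [0.4319 0.1826 0.0393] psi 61.25 tilt [ 0.0021 -0.0002] open 0.64 F [-2.5 -2.3 10. ] grip 61.4
  call: [-0.05 -0.16 -9.07] twist -0.05
 -> (0.43, 0.183, 0.13, 61.3)
  call: [-17.01   8.36   0.  ] twist -9.57
  call: [-18.16   5.42   0.  ] twist -9.57
  call: [-18.81   2.32   0.  ] twist -9.57
 -> (0.405, -0.385, 0.13, 90)
  call: [ 0.   -0.02  8.5 ] twist 0.0
 -> (0.405, -0.385, 0.045, 90)
```

Call:
servo_tool(
  motion=[
    [[0,0,-1,0,1],[0,0,-3,0,1],[0,0,-5,0,1],[0,0,-7.5,0,1],[0,0,-9.5,0,1]],
  ],
)

```text
time_s: 4.55
eef_pos: [0.4314, 0.1829, 0.1348]
eef_rot: [0.0, 0.861, 0.509, 0.001]
wrist_force: [1.0, 0.5, -1.8]
opening: 0.636
grasp_force: 63.0
```

Call:
servo_tool(
  motion=[
    [[-2.5,1.3,0,-2,1],[-6,3,0,-4,1],[-9.5,4.6,0,-6,1],[-13.3,6.5,0,-8,1],[-17,8.3,0,-9.6,1]],
  ],
)

```text
time_s: 5.05
eef_pos: [0.4219, -0.0077, 0.1337]
eef_rot: [0.001, 0.814, 0.58, 0.001]
wrist_force: [0.8, -0.8, -1.0]
opening: 0.638
grasp_force: 63.0
```

Call:
servo_tool(
  motion=[
    [[-3.6,1.1,0,-2,1],[-7.2,2.2,0,-4,1],[-10.9,3.3,0,-6,1],[-14.5,4.4,0,-8,1],[-18.2,5.4,0,-9.6,1]],
  ],
)

```text
time_s: 5.55
eef_pos: [0.4131, -0.1977, 0.1336]
eef_rot: [0.001, 0.763, 0.646, 0.0]
wrist_force: [0.5, -0.2, -1.2]
opening: 0.633
grasp_force: 63.0
```

Call:
servo_tool(
  motion=[
    [[-4,0.5,0,-2,1],[-8,1,0,-4,1],[-12.5,1.5,0,-6,1],[-16.5,2,0,-8,1],[-18.8,2.3,0,-9.6,1]],
  ],
)

```text
time_s: 6.05
eef_pos: [0.4042, -0.3887, 0.1339]
eef_rot: [0.002, 0.707, 0.707, -0.0]
wrist_force: [0.1, 0.6, -0.7]
opening: 0.635
grasp_force: 63.0
```

Call:
servo_tool(
  motion=[
    [[0,0,0,0,1],[0,0,0,0,1]],
  ],
)

```text
time_s: 6.25
eef_pos: [0.4042, -0.385, 0.1328]
eef_rot: [0.0, 0.707, 0.707, 0.0]
wrist_force: [0.1, 0.5, -1.6]
opening: 0.635
grasp_force: 63.0
```

```bash
python3 -c "
from h import *
p,R,o=pose();np.savez('pics/wp2.npz',p=p,R=R);c=snap('wrist','wrist2.png')
plan((.405,-.385,.05,90))"
```

```text
t 6.3 at [ 0.4043 -0.3842  0.1326] psi 90.02 tilt [-0.0001  0.0006] open 0.637 F [-0.1 -1.  -1.1] grip 63.0
  call: [-0.08  0.07  8.26] twist 0.02
 -> (0.405, -0.385, 0.05, 90)
```

View pics/wrist2.png

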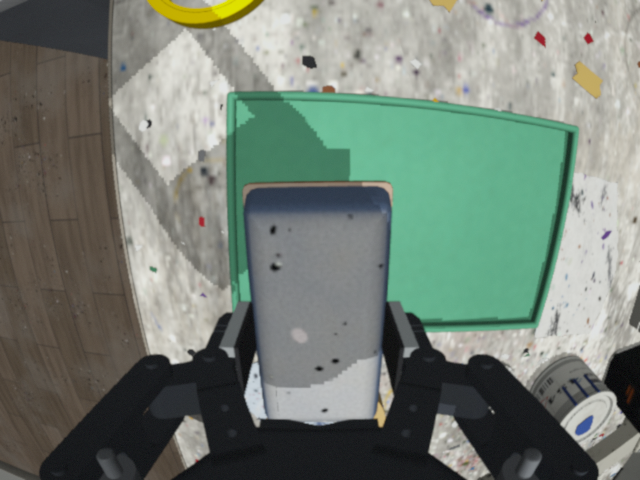

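The block hangs level in the jaws over the tray's left half (245–390, 185–415), clear of the walls, so I can lower it.

Call:
servo_tool(
  motion=[
    [[0.1,0.1,2.5,0,1],[0.1,0.1,5,0,1],[0.1,0.1,7,0,1],[0.1,0.1,8.2,0,1],[0.1,0.1,8.8,0,1]],
  ],
)

```text
time_s: 6.8
eef_pos: [0.4053, -0.3825, 0.0435]
eef_rot: [-0.001, 0.707, 0.708, 0.0]
wrist_force: [-0.2, 0.2, 0.5]
opening: 0.632
grasp_force: 63.4
```

Call:
servo_tool(
  motion=[
    [[0,0,0.2,0,1],[0,0,0.2,0,1],[0,0,0.2,0,-0.5],[0,0,0.2,0,-0.5],[0,0,0.2,0,-0.5]],
  ],
)

```text
time_s: 7.3
eef_pos: [0.4057, -0.3843, 0.0427]
eef_rot: [0.0, 0.707, 0.707, -0.0]
wrist_force: [0.2, 1.0, -0.6]
opening: 0.75
grasp_force: 0.0
```

Call:
servo_tool(
  motion=[
    [[0,0,0,0,-0.6],[0,0,-2,0,-0.6],[0,0,-5,0,-0.6],[0,0,-8,0,-0.6],[0,0,-10,0,-0.6]],
  ],
)

```text
time_s: 7.8
eef_pos: [0.4059, -0.3847, 0.1445]
eef_rot: [0.001, 0.707, 0.707, -0.0]
wrist_force: [-0.2, -1.0, 1.6]
opening: 0.801
grasp_force: 0.0
```

```bash
python3 -c "
from h import *
plan((.62,0,.16,90),(.651,.0395,.12,90))
snap('scene','scene2.png');p,R,o=pose();np.savez('pics/wp3.npz',p=p,R=R);c=snap('wrist','wrist3.png')
"
```

```text
t 7.8 at [ 0.4059 -0.3847  0.1445] psi 90.03 tilt [ 0.0013 -0.0019] open 0.801 F [-0.2 -1.   1.6] grip 0.0
  call: [19.23 10.72 -0.8 ] twist 0.02
  call: [19.23 10.71 -0.8 ] twist 0.02
 -> (0.62, 0, 0.16, 90)
  call: [3.96 3.09 4.  ] twist 0.0
 -> (0.651, 0.0395, 0.12, 90)
```

View pics/wrist3.png

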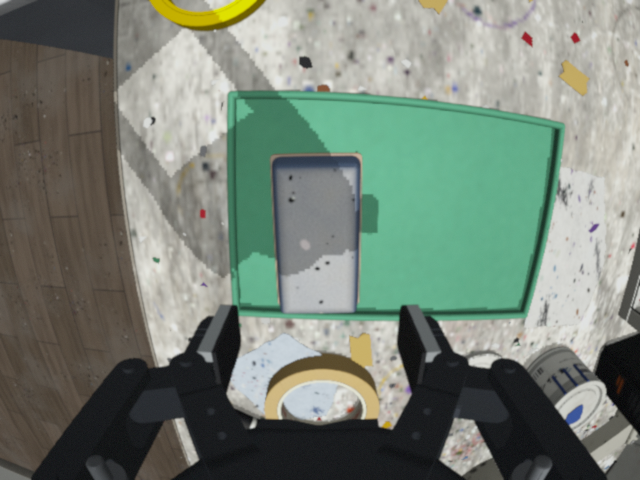

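The block stands in the tray at (272–361, 155–312). It is close to the tray's lower (-y) wall, so I'll measure it.

```bash
python3 -c "
from h import *
c,p,R=wload(3)
for z,L in ((.008,((272,155),(361,154),(357,312),(280,312))),(.018,((230,93),(563,124),(526,318),(237,318)))):
    q=np.array([wray(c,p,R,u,v,z) for u,v in L]); print(q.round(4),rect(q))
s=np.load('pics/scene2.png.npy',allow_pickle=True).item(); W=xyz(s)
m=(W[...,2]>.028)&(W[...,2]<.04)&(abs(W[...,1]+.385)<.09)&(abs(W[...,0]-.4)<.06); print(m.sum(), rect(W[m]) if m.sum()>9 else '')
d=c['depth']; print(d[230,320],d[120,450])
"
```

```text
[[ 0.3757 -0.3288  0.008 ]
 [ 0.4372 -0.3281  0.008 ]
 [ 0.4387 -0.4515  0.008 ]
 [ 0.3774 -0.4515  0.008 ]] [ 407.2 -390.1   61.5  123.5    0.7]
[[ 0.3495 -0.285   0.018 ]
 [ 0.5939 -0.294   0.018 ]
 [ 0.589  -0.4593  0.018 ]
 [ 0.3442 -0.4519  0.018 ]] [ 469.1 -372.1  167.   244.9   88.3]
453 [ 404.4 -385.2   56.8  110.2    1.8]
0.2409127 0.2445284
```

Call:
servo_tool(
  motion=[
    [[3,1.7,0,0,-0.2],[7,4,0,0,-0.2],[11,6.2,0,0,-0.2],[15,8.4,0,0,-0.2],[19.2,10.7,0,0,-0.2]],
  ],
)

```text
time_s: 8.4
eef_pos: [0.5123, -0.1902, 0.141]
eef_rot: [-0.001, 0.707, 0.707, -0.0]
wrist_force: [0.5, -0.6, 0.4]
opening: 0.6
grasp_force: 0.0
```

Call:
servo_tool(
  motion=[
    [[4,2.2,0,0,-0.2],[8,4.4,0,0,-0.2],[12,6.6,0,0,-0.2],[16,8.8,0,0,-0.2],[19.2,10.7,0,0,-0.2]],
  ],
)

```text
time_s: 8.9
eef_pos: [0.6192, 0.0027, 0.1408]
eef_rot: [-0.001, 0.707, 0.708, -0.0]
wrist_force: [-0.4, -0.8, 0.3]
opening: 0.602
grasp_force: 0.0
```

Call:
servo_tool(
  motion=[
    [[2,1.5,1,0,-0.2],[4,3.1,2.5,0,-0.2],[4,3.1,3,0,-0.2],[4,3.1,3,0,-0.2]],
  ],
)

```text
time_s: 9.3
eef_pos: [0.6485, 0.0405, 0.1096]
eef_rot: [-0.002, 0.706, 0.708, -0.002]
wrist_force: [-0.6, 0.6, 0.6]
opening: 0.6
grasp_force: 0.0
```

```bash
python3 -c "
from h import *
p,R,o=pose();np.savez('pics/wp4.npz',p=p,R=R);c=snap('wrist','wrist4.png')
plan((.6515,.0395,.034,90))
h=cv2.cvtColor(c['pixels'],cv2.COLOR_RGB2HSV); m=cv2.inRange(h,(95,90,60),(125,255,255)); 
m=cv2.morphologyEx(m,cv2.MORPH_CLOSE,np.ones((5,5)))
for k in cv2.findContours(m,0,1)[0]:
    if cv2.contourArea(k)>800: 
        q=np.array([wray(c,p,R,u,v,.016) for u,v in k[:,0]]); (x,y),r=cv2.minEnclosingCircle((q[:,:2]*1e3).astype(np.float32)); print(cv2.boundingRect(k),x,y,r)
"
```

```text
t 9.3 at [0.6489 0.0399 0.1107] psi 90.05 tilt [-0.0031  0.    ] open 0.6 F [-0.9 -0.5  0.4] grip 0.0
  call: [-0.04  0.28  7.67] twist 0.05
 -> (0.6515, 0.0395, 0.034, 90)
(185, 183, 150, 146) 611.7832641601562 38.14731979370117 49.15799331665039
(217, 0, 217, 142) 651.9921875 156.725830078125 73.89352416992188
```

View pics/wrist4.png

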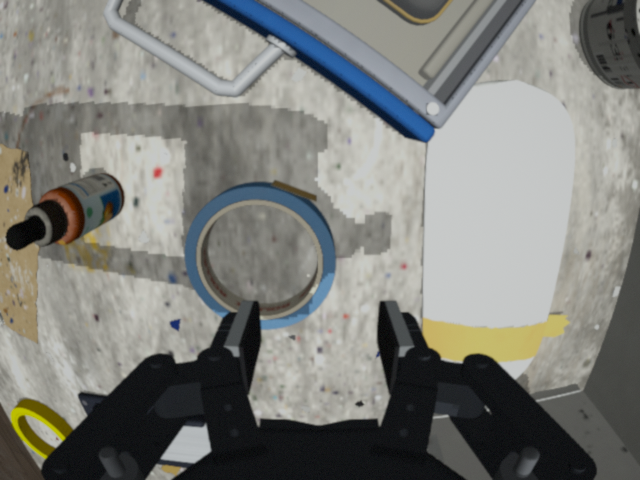

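The blue tape's ring is centred near (260,255), with its right wall under the jaw midline. A white scraper lies to the right of x=425 px, so I'll narrow the jaws before going down.

Call:
servo_tool(
  motion=[
    [[-0.1,0.3,1,0,0.1],[-0.1,0.3,3,0,0.1],[-0.1,0.3,5,0,0.1],[-0.1,0.3,6.5,0,0.1],[-0.1,0.3,7.5,0,0.1]],
  ],
)

```text
time_s: 9.85
eef_pos: [0.6525, 0.0384, 0.0359]
eef_rot: [-0.001, 0.707, 0.707, -0.0]
wrist_force: [-0.6, -0.5, 0.5]
opening: 0.452
grasp_force: 0.0
```

Call:
servo_tool(
  motion=[
    [[0,0,0.3,0,0.1],[0,0,0.3,0,0.1],[0,0,0.3,0,0.5],[0,0,0.3,0,1],[0,0,0.3,0,1]],
  ],
)

```text
time_s: 10.35
eef_pos: [0.6541, 0.039, 0.0356]
eef_rot: [0.001, 0.707, 0.707, 0.001]
wrist_force: [0.2, -0.1, 2.6]
opening: 0.096
grasp_force: 57.6
```

Call:
servo_tool(
  motion=[
    [[0,0,0,0,1],[0,0,0,0,1],[0,0,0,0,1]],
  ],
)

```text
time_s: 10.65
eef_pos: [0.6541, 0.039, 0.0355]
eef_rot: [0.001, 0.707, 0.707, 0.001]
wrist_force: [0.6, -0.8, 5.4]
opening: 0.103
grasp_force: 57.9
```

Call:
servo_tool(
  motion=[
    [[0,0,-1,0,1],[0,0,-3,0,1],[0,0,-5,0,1],[0,-1,-7,0,1],[0,-3,-9,0,1]],
  ],
)

```text
time_s: 11.15
eef_pos: [0.6233, 0.0391, 0.1252]
eef_rot: [0.0, 0.707, 0.707, 0.0]
wrist_force: [1.0, -0.4, -1.1]
opening: 0.103
grasp_force: 57.7
```

```bash
python3 -c "
from h import *
snap('side','side3.png')
plan((.55,-.06,.13,90),(.5495,-.395,.12,90),(.5495,-.395,.042,90))
c=np.load('pics/scene2.png.npy',allow_pickle=True).item();W=xyz(c); print(W[178,299],W[160,310])
m=(W[...,2]>.05)&(W[...,1]<0)&(W[...,1]>-.5)&(W[...,0]>.55); P=W[m]; print(P[:,0].min(), [ (y,np.percentile(P[abs(P[:,1]-y)<.02,0],2).round(3)) for y in (-.05,-.1,-.2,-.3,-.4) if (abs(P[:,1]-y)<.02).sum()>5])
"
```

```text
t 11.2 at [0.6217 0.0395 0.1281] psi 90.08 tilt [ 0.0009 -0.0002] open 0.099 F [ 1.8  2.5 -0.8] grip 57.8
  call: [-9.94 -7.18 -0.19] twist 0.08
 -> (0.55, -0.06, 0.13, 90)
  call: [-16.75  -0.03   0.5 ] twist 0.0
  call: [-16.75  -0.03   0.5 ] twist 0.0
 -> (0.5495, -0.395, 0.12, 90)
  call: [ 0.   -0.01  7.8 ] twist 0.0
 -> (0.5495, -0.395, 0.042, 90)
[ 0.70721086 -0.11852904  0.02799013] [ 0.71149972 -0.16052828  0.05866998]
0.7005773139060555 [(-0.05, np.float64(0.916)), (-0.1, np.float64(0.706)), (-0.2, np.float64(0.708)), (-0.3, np.float64(0.712)), (-0.4, np.float64(0.716))]
```

View pics/side3.png

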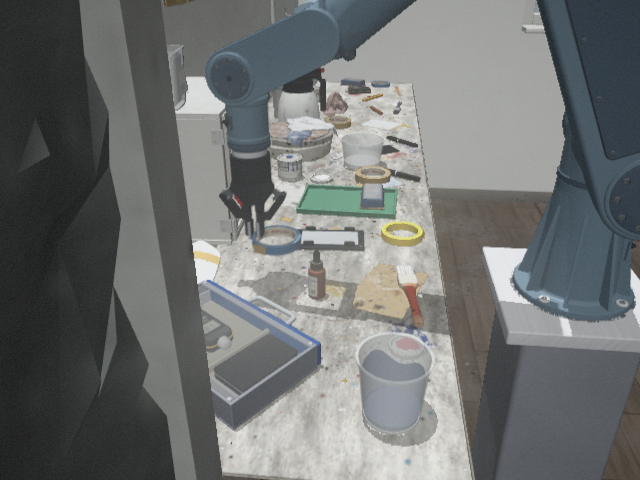

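The side view shows the tape held level in the jaws at (276,238) and the block in the tray at (373,196).

Call:
servo_tool(
  motion=[
    [[-2,-1.5,0,0,1],[-4,-3,0,0,1],[-6,-4.5,0,0,1],[-8,-6,0,0,1],[-9.9,-7.2,0,0,1]],
  ],
)

```text
time_s: 11.7
eef_pos: [0.55, -0.0604, 0.1241]
eef_rot: [-0.001, 0.707, 0.707, -0.0]
wrist_force: [0.8, -0.7, -1.1]
opening: 0.103
grasp_force: 57.8
```

Call:
servo_tool(
  motion=[
    [[-3.5,0,0,0,1],[-7,0,0,0,1],[-10,0,0,0,1],[-13.5,0,0,0,1],[-16.7,0,0,0,1]],
  ],
)

```text
time_s: 12.2
eef_pos: [0.5509, -0.2281, 0.1242]
eef_rot: [-0.0, 0.707, 0.707, -0.0]
wrist_force: [0.5, 0.0, -0.5]
opening: 0.1
grasp_force: 57.8
```

Call:
servo_tool(
  motion=[
    [[-3.5,0,0,0,1],[-7,0,0,0,1],[-10.5,0,0,0,1],[-14,0,0,0,1],[-16.8,0,0,0,1]],
  ],
)

```text
time_s: 12.7
eef_pos: [0.5509, -0.3967, 0.124]
eef_rot: [-0.0, 0.707, 0.707, -0.0]
wrist_force: [-0.3, 0.5, -1.2]
opening: 0.102
grasp_force: 57.8
```

Call:
servo_tool(
  motion=[
    [[0,0,0.5,0,1],[0,0,2.5,0,1],[0,0,4.5,0,1],[0,0,6.5,0,1],[0,0,7.5,0,1]],
  ],
)

```text
time_s: 13.2
eef_pos: [0.5503, -0.3928, 0.0466]
eef_rot: [-0.002, 0.707, 0.707, 0.0]
wrist_force: [-0.6, -1.3, -0.8]
opening: 0.104
grasp_force: 57.8
```

```bash
python3 -c "
from h import *
plan((.5495,-.395,.041,90))"
```

```text
t 13.2 at [ 0.5503 -0.3928  0.0466] psi 90.06 tilt [-0.0031  0.0035] open 0.104 F [-0.6 -1.3 -0.8] grip 57.8
  call: [-0.22 -0.08  0.56] twist 0.06
 -> (0.5495, -0.395, 0.041, 90)
```

Call:
servo_tool(
  motion=[
    [[0,0,0.4,0,1],[0,0,0.8,0,1],[0,0,0.8,0,1],[0,0,0.8,0,0.3],[0,0,0.8,0,0.3]],
  ],
)

```text
time_s: 13.7
eef_pos: [0.552, -0.3954, 0.0424]
eef_rot: [0.001, 0.707, 0.707, -0.0]
wrist_force: [0.3, 0.5, 0.3]
opening: 0.347
grasp_force: 0.0
```

Call:
servo_tool(
  motion=[
    [[0,0,0,0,0.3],[0,0,-2,0,0.3],[0,0,-5,0,0.3],[0,0,-8,0,0.3],[0,0,-12,0,0]],
  ],
)

```text
time_s: 14.2
eef_pos: [0.5506, -0.3942, 0.1612]
eef_rot: [-0.001, 0.707, 0.707, 0.0]
wrist_force: [0.1, 0.4, -1.1]
opening: 0.491
grasp_force: 0.0
```

```bash
python3 -c "
from h import *
p,R,o=pose();np.savez('pics/wp5.npz',p=p,R=R);c=snap('wrist','wrist5.png')
plan((.499,.083,.17,90),(.499,.083,.06,90))"
```

```text
t 14.2 at [ 0.5539 -0.3972  0.1707] psi 90.05 tilt [ 0.0071 -0.0072] open 0.498 F [ 3.1 -1.5  5. ] grip 0.0
  call: [16.01 -1.82 -0.11] twist 0.02
  call: [16.01 -1.82 -0.11] twist 0.02
  call: [16.01 -1.83 -0.11] twist 0.02
 -> (0.499, 0.083, 0.17, 90)
  call: [ 0.08 -0.08 11.  ] twist 0.0
 -> (0.499, 0.083, 0.06, 90)
```

View pics/wrist5.png

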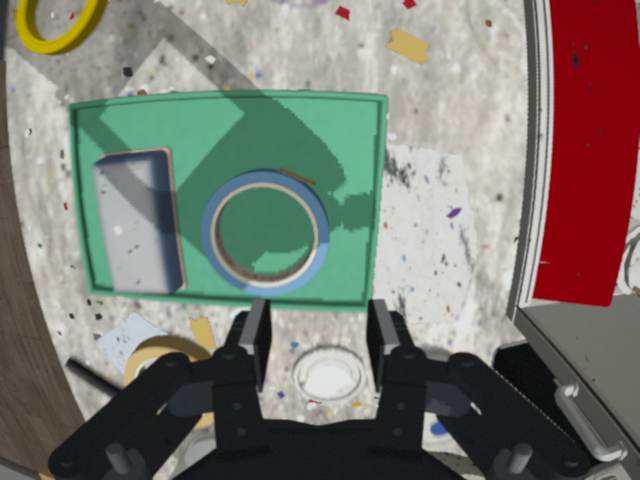

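The tape sits flat in the tray at (265,232) and the block at (140,222). The corner at (345,130) is free for the bottle.

Call:
servo_tool(
  motion=[
    [[3,0,0,0,-0.5],[6,-0.5,0,0,-0.5],[9,-1,0,0,-0.5],[12.5,-1.4,0,0,-0.5],[16,-1.8,0,0,-0.5]],
  ],
)

```text
time_s: 14.75
eef_pos: [0.5332, -0.234, 0.1617]
eef_rot: [0.001, 0.707, 0.707, 0.0]
wrist_force: [0.6, 0.4, 0.7]
opening: 0.749
grasp_force: 0.0
```

Call:
servo_tool(
  motion=[
    [[3.5,0,0,0,-0.5],[7,-0.5,0,0,-0.5],[10,-1,0,0,-0.5],[13,-1.4,0,0,-0.5],[16,-1.8,0,0,-0.5]],
  ],
)

```text
time_s: 15.25
eef_pos: [0.5152, -0.0738, 0.1618]
eef_rot: [0.001, 0.707, 0.707, 0.0]
wrist_force: [-0.1, 0.7, 1.2]
opening: 0.747
grasp_force: 0.0
```

Call:
servo_tool(
  motion=[
    [[4,0,0,0,-0.5],[8,-0.5,0,0,-0.5],[12,-1,0,0,-0.5],[14.5,-1.4,0,0,-0.5],[16,-1.8,0,0,-0.5]],
  ],
)

```text
time_s: 15.75
eef_pos: [0.4969, 0.0869, 0.1617]
eef_rot: [0.0, 0.706, 0.708, 0.0]
wrist_force: [-0.1, -0.4, 0.4]
opening: 0.75
grasp_force: 0.0
```

Call:
servo_tool(
  motion=[
    [[0,0,0,0,-0.5],[0,0,0,0,-0.5]],
  ],
)

```text
time_s: 15.95
eef_pos: [0.4974, 0.0846, 0.1615]
eef_rot: [0.0, 0.707, 0.708, 0.0]
wrist_force: [-0.0, 0.5, -0.3]
opening: 0.752
grasp_force: 0.0
```

```bash
python3 -c "
from h import *
p,R,o=pose();np.savez('pics/wp6.npz',p=p,R=R);c=snap('wrist','wrist6.png')
plan((.499,.083,.10,90),(.499,.083,.06,90))"
```

```text
t 16.0 at [0.4975 0.0842 0.1615] psi 90.01 tilt [ 0.0006 -0.0005] open 0.748 F [-0.3 -1.7 -0.7] grip 0.0
  call: [-0.12  0.14  6.15] twist 0.01
 -> (0.499, 0.083, 0.1, 90)
  call: [ 0. -0.  4.] twist 0.0
 -> (0.499, 0.083, 0.06, 90)
```

View pics/wrist6.png

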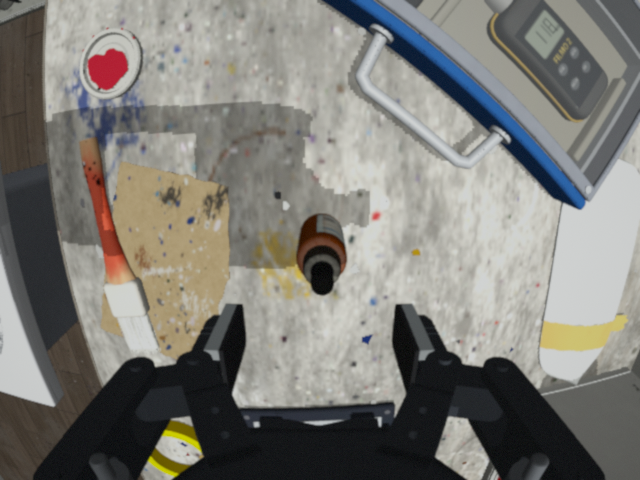

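The bottle's bulb is at (322,283), nearly centred between the pads. The cradle's edge shows at (320,412).

```bash
python3 -c "
from h import *
c,p,R=wload(6)
print('bulb',wray(c,p,R,322,283,.101),'base',wray(c,p,R,321,217,.0), 'handle ends',wray(c,p,R,363,80,.03),wray(c,p,R,462,160,.03))"
```

```text
bulb [0.49975352 0.08328166 0.101     ] base [0.4998245  0.09207576 0.        ] handle ends [0.52693759 0.19421433 0.03      ] [0.59863793 0.14284799 0.03      ]
```

Call:
servo_tool(
  motion=[
    [[-0.1,0.2,1.5,0,-0.5],[-0.1,0.2,4,0,-0.5],[-0.1,0.2,6.5,0,-0.5],[-0.1,0.2,8.5,0,-0.5],[-0.1,0.2,10.1,0,-0.5]],
  ],
)

```text
time_s: 16.5
eef_pos: [0.499, 0.0826, 0.059]
eef_rot: [-0.0, 0.708, 0.707, -0.0]
wrist_force: [-0.2, -0.3, 0.4]
opening: 0.754
grasp_force: 0.0
```

Call:
servo_tool(
  motion=[
    [[0,0,0,0,-0.5],[0,0,0,0,0],[0,0,0,0,0.2],[0,0,0,0,0.3],[0,0,0,0,1]],
  ],
)

```text
time_s: 17.0
eef_pos: [0.5001, 0.0837, 0.0617]
eef_rot: [0.001, 0.707, 0.707, 0.001]
wrist_force: [-0.8, -1.6, 5.0]
opening: 0.357
grasp_force: 58.8
```

Call:
servo_tool(
  motion=[
    [[0,0,0,0,1],[0,0,0,0,1],[0,0,0,0,1],[0,0,0,0,1]],
  ],
)

```text
time_s: 17.4
eef_pos: [0.5001, 0.0838, 0.0617]
eef_rot: [0.001, 0.707, 0.707, 0.001]
wrist_force: [-0.9, -1.4, 6.1]
opening: 0.357
grasp_force: 58.8
```

```bash
python3 -c "
from h import *
p=pose()[0]
plan((p[0],p[1],.14,90),(.568,-.325,.14,90),(.568,-.325,p[2]+.0045,90))"
```

```text
t 17.4 at [0.5001 0.0838 0.0617] psi 90.06 tilt [ 0.0023 -0.0007] open 0.357 F [-0.9 -1.4  6.1] grip 58.8
  call: [-0.01  0.02 -7.83] twist 0.06
 -> (np.float64(0.5000945471938081), np.float64(0.08379935173737184), 0.14, 90)
  call: [-2.044e+01  3.400e+00  2.000e-02] twist 0.0
  call: [-2.044e+01  3.400e+00  2.000e-02] twist 0.0
 -> (0.568, -0.325, 0.14, 90)
  call: [ 0.   -0.02  7.38] twist 0.0
 -> (0.568, -0.325, np.float64(0.06618312737942837), 90)
```

Call:
servo_tool(
  motion=[
    [[0,0,-1,0,1],[0,0,-3,0,1],[0,0,-5,0,1],[0,0,-7,0,1],[0,0,-8,0,1]],
  ],
)

```text
time_s: 17.9
eef_pos: [0.5003, 0.0841, 0.1429]
eef_rot: [0.001, 0.707, 0.707, 0.001]
wrist_force: [0.5, 0.7, -0.7]
opening: 0.355
grasp_force: 59.4
```

Call:
servo_tool(
  motion=[
    [[-3,0.5,0,0,1],[-7,1.1,0,0,1],[-11.5,1.9,0,0,1],[-16,2.6,0,0,1],[-20.4,3.4,0,0,1]],
  ],
)

```text
time_s: 18.4
eef_pos: [0.5332, -0.1216, 0.1405]
eef_rot: [0.0, 0.707, 0.707, 0.0]
wrist_force: [0.7, -0.1, -0.4]
opening: 0.354
grasp_force: 59.5
```

Call:
servo_tool(
  motion=[
    [[-4.5,0.7,0,0,1],[-9,1.5,0,0,1],[-13.5,2.2,0,0,1],[-17.5,3,0,0,1],[-20.4,3.4,0,0,1]],
  ],
)

```text
time_s: 18.9
eef_pos: [0.5674, -0.3267, 0.1403]
eef_rot: [0.0, 0.707, 0.707, -0.0]
wrist_force: [0.3, -0.1, -0.8]
opening: 0.355
grasp_force: 59.5
```

Call:
servo_tool(
  motion=[
    [[0,0,0,0,1],[0,0,1,0,1],[0,0,3,0,1],[0,0,5,0,1],[0,0,5.5,0,1]],
  ],
)

```text
time_s: 19.4
eef_pos: [0.5656, -0.3208, 0.0818]
eef_rot: [-0.003, 0.706, 0.708, -0.0]
wrist_force: [0.1, 1.3, -0.9]
opening: 0.357
grasp_force: 59.5
```

Call:
servo_tool(
  motion=[
    [[0,0,0,0,1],[0,0,0,0,1]],
  ],
)

```text
time_s: 19.6
eef_pos: [0.5678, -0.3234, 0.086]
eef_rot: [0.0, 0.707, 0.708, 0.0]
wrist_force: [0.2, 0.3, 0.2]
opening: 0.355
grasp_force: 59.5
```

```bash
python3 -c "
from h import *
plan((.568,-.325,.066,90))"
```

```text
t 19.6 at [ 0.5678 -0.3234  0.086 ] psi 90.09 tilt [ 0.0006 -0.0004] open 0.355 F [0.2 0.3 0.2] grip 59.5
  call: [-0.16  0.01  2.  ] twist 0.09
 -> (0.568, -0.325, 0.066, 90)
```

Lower it gently, check, release and rise.

Call:
servo_tool(
  motion=[
    [[-0.2,0,0.5,0,1],[-0.2,0,1,0,1],[-0.2,0,1.5,0,1],[-0.2,0,1.9,0,1],[-0.2,0,2,0,1]],
  ],
)

```text
time_s: 20.1
eef_pos: [0.5673, -0.3261, 0.0657]
eef_rot: [-0.0, 0.707, 0.707, -0.0]
wrist_force: [-3.9, 2.1, 9.9]
opening: 0.352
grasp_force: 60.5
```

Call:
servo_tool(
  motion=[
    [[0,0,0.1,0,1],[0,0,0.1,0,0.2],[0,0,0.1,0,0],[0,0,0.1,0,-0.1],[0,0,0.1,0,-0.2]],
  ],
)

```text
time_s: 20.6
eef_pos: [0.5673, -0.3258, 0.064]
eef_rot: [-0.0, 0.707, 0.707, 0.0]
wrist_force: [0.5, 0.5, -0.8]
opening: 0.599
grasp_force: 0.0
```

Call:
servo_tool(
  motion=[
    [[0,0,0,0,-0.2],[0,0,-2,0,-0.2],[0,0,-5,0,-0.2],[0,0,-8,0,-0.2],[0,0,-11,0,-0.2]],
  ],
)

```text
time_s: 21.1
eef_pos: [0.5673, -0.3258, 0.1752]
eef_rot: [-0.0, 0.707, 0.707, 0.0]
wrist_force: [-0.3, -0.2, 0.3]
opening: 0.598
grasp_force: 0.0
```

```bash
python3 -c "
from h import *
c=snap('side','side4.png'); W=xyz(c)
m=(W[...,2]>.095)&(W[...,2]<.115)&(abs(W[...,1]+.325)<.03)&(abs(W[...,0]-.568)<.03); print(m.sum(),W[m].mean(0) if m.any() else '')
s=snap('scene','scene3.png')
# handle / case from scene
W=xyz(s); H=cv2.cvtColor(s['pixels'],cv2.COLOR_RGB2HSV)
m=(W[...,2]>.026)&(W[...,2]<.04)&(abs(W[...,0]-.563)<.07)&(abs(W[...,1]-.171)<.06)
X=W[m]-[.642,.281,0]; a=np.radians(54.2); lx=X[:,0]*np.cos(a)+X[:,1]*np.sin(a); k=(lx<-.125)&(lx>-.15); print(k.sum(),lx[k].mean(),W[m][k].mean(0)); pp=W[m][k][:,:2]; print(cv2.fitLine((pp*1e3).astype(np.float32),cv2.DIST_HUBER,0,.01,.01).ravel(), rect(pp))
plan((.52,-.15,.16,115),(.563,.171,.13,144.2),(.563,.171,.034,144.2))"
```

```text
21 [ 0.56838443 -0.32464913  0.09999959]
204 -0.13800261798947963 [0.56017446 0.1698643  0.03337882]
[  0.805826    -0.59215236 559.13983    169.38416   ] [564.  170.8  19.  109.   54.5]
t 21.2 at [ 0.5698 -0.3278  0.1799] psi 90.04 tilt [ 0.0071 -0.0059] open 0.594 F [ 0.3  0.9 -1.1] grip 0.0
  call: [17.79 -4.98  1.85] twist -24.96
 -> (0.52, -0.15, 0.16, 115)
  call: [13.65  8.73  1.42] twist -14.6
  call: [11.01 11.89  1.42] twist -14.6
 -> (0.563, 0.171, 0.13, 144.2)
  call: [0.09 0.01 9.6 ] twist -0.0
 -> (0.563, 0.171, 0.034, 144.2)
```

Call:
servo_tool(
  motion=[
    [[3,-0.8,0,-5,-0.2],[6.5,-1.8,0,-10,0.2],[10,-2.8,0.5,-15,0.2],[14,-3.9,1,-20,0.2],[17.8,-5,1.8,-25,0.2]],
  ],
)

```text
time_s: 21.7
eef_pos: [0.5165, -0.1464, 0.1556]
eef_rot: [-0.0, 0.536, 0.844, 0.0]
wrist_force: [0.8, -0.9, 0.4]
opening: 0.401
grasp_force: 0.0
```

Call:
servo_tool(
  motion=[
    [[2.7,1.7,0.2,-3,0.2],[5.4,3.5,0.5,-6,0.2],[8.2,5.2,0.8,-9,0.2],[11,7,1.1,-12,0.2],[13.6,8.7,1.4,-14.6,0.2]],
  ],
)

```text
time_s: 22.2
eef_pos: [0.5381, 0.0137, 0.1415]
eef_rot: [-0.0, 0.425, 0.905, -0.0]
wrist_force: [0.0, 0.5, -0.0]
opening: 0.403
grasp_force: 0.0
```

Call:
servo_tool(
  motion=[
    [[2.7,3,0.2,-3,0.2],[5.4,6,0.5,-6,0.2],[8.2,9,0.8,-9,0.2],[10,11,1.1,-12,0.2],[11,11.9,1.4,-14.6,0.2]],
  ],
)

```text
time_s: 22.7
eef_pos: [0.5596, 0.175, 0.1274]
eef_rot: [-0.0, 0.305, 0.952, -0.0]
wrist_force: [1.0, 0.0, 0.3]
opening: 0.396
grasp_force: 0.0
```

Call:
servo_tool(
  motion=[
    [[0,0,0,0,0.2],[0,0,0,0,0.2],[0,0,0,0,0.2]],
  ],
)

```text
time_s: 23.0
eef_pos: [0.56, 0.1713, 0.1283]
eef_rot: [-0.0, 0.308, 0.951, -0.0]
wrist_force: [0.0, -0.7, -0.0]
opening: 0.397
grasp_force: 0.0
```

```bash
python3 -c "
from h import *
plan((.5625,.1705,.034,144))"
```

```text
t 23.0 at [0.56   0.1713 0.1283] psi 144.11 tilt [-0.0002 -0.0004] open 0.397 F [ 0.  -0.7 -0. ] grip 0.0
  call: [-0.25  0.08  9.43] twist 0.11
 -> (0.5625, 0.1705, 0.034, 144)
```

Call:
servo_tool(
  motion=[
    [[-0.2,0.1,2,0,0.2],[-0.2,0.1,4.5,0,0.2],[-0.2,0.1,7,0,0.2],[-0.2,0.1,8.5,0,0.2],[-0.2,0.1,9.2,0,0.2]],
  ],
)

```text
time_s: 23.5
eef_pos: [0.5614, 0.1712, 0.0349]
eef_rot: [-0.001, 0.308, 0.951, -0.001]
wrist_force: [-0.4, 0.3, -0.0]
opening: 0.399
grasp_force: 0.0
```

Call:
servo_tool(
  motion=[
    [[0,0,0,0,0.5],[0,0,0,0,1],[0,0,0,0,1],[0,0,0,0,1],[0,0,0,0,1]],
  ],
)

```text
time_s: 24.0
eef_pos: [0.5596, 0.1684, 0.0364]
eef_rot: [-0.002, 0.307, 0.952, -0.004]
wrist_force: [-10.2, -18.1, 5.0]
opening: 0.078
grasp_force: 58.6
```

```bash
python3 -c "
from h import *
p=pose()[0]; d=.148*np.array([np.cos(np.radians(54.1)),np.sin(np.radians(54.1))])
plan((p[0]-d[0],p[1]-d[1],p[2],144.1))"
```

```text
t 24.0 at [0.5596 0.1684 0.0364] psi 144.28 tilt [-0.0071 -0.0066] open 0.078 F [-10.2 -18.1   5. ] grip 58.6
  call: [  0.05 -14.8    0.14] twist 0.18
 -> (np.float64(0.4728524062756479), np.float64(0.04848907540486477), np.float64(0.03641654611639653), 144.1)
```

Call:
servo_tool(
  motion=[
    [[0,-0.7,0,0,1],[0,-2,0,0,1],[0,-3.5,0,0,1],[0,-5,0,0,1],[0,-6.5,0,0,1]],
  ],
)

```text
time_s: 24.5
eef_pos: [0.5241, 0.119, 0.0366]
eef_rot: [0.001, 0.307, 0.952, 0.0]
wrist_force: [3.5, 0.3, -10.3]
opening: 0.079
grasp_force: 59.1
```

Call:
servo_tool(
  motion=[
    [[0,-2,0,0,1],[0,-4,0,0,1],[0,-6,0,0,1],[0,-7.5,0,0,1],[0,-8,0,0,1]],
  ],
)

```text
time_s: 25.0
eef_pos: [0.4769, 0.0535, 0.0366]
eef_rot: [0.0, 0.308, 0.952, -0.0]
wrist_force: [4.1, -0.6, -10.6]
opening: 0.075
grasp_force: 59.0
```

Call:
servo_tool(
  motion=[
    [[0,0,0,0,1],[0,0,0,0,1],[0,0,0,0,0.2],[0,0,0,0,0.2],[0,0,0,0,0.2]],
  ],
)

```text
time_s: 25.5
eef_pos: [0.4782, 0.0552, 0.0369]
eef_rot: [0.001, 0.307, 0.952, 0.0]
wrist_force: [0.2, 0.2, -0.6]
opening: 0.401
grasp_force: 0.0
```

Call:
servo_tool(
  motion=[
    [[0,0,-1,0,0.2],[0,0,-3,0,0.2],[0,0,-6,0,0.2],[0,0,-9,0,0.2],[0,0,-12,0,-0.5]],
  ],
)

```text
time_s: 26.0
eef_pos: [0.4775, 0.0549, 0.1584]
eef_rot: [0.0, 0.307, 0.952, 0.0]
wrist_force: [0.5, -0.1, 0.3]
opening: 0.557
grasp_force: 0.0
```

Call:
servo_tool(
  motion=[
    [[0,4,-2,0,-1],[0,8,-3,0,-1],[0,8,-3,0,-1],[0,8,-3,0,-1]],
  ],
)

```text
time_s: 26.4
eef_pos: [0.5244, 0.1204, 0.1872]
eef_rot: [0.0, 0.306, 0.952, 0.0]
wrist_force: [-0.3, -0.9, 0.7]
opening: 1.003
grasp_force: 0.0
```

```bash
python3 -c "
from h import *
p,R,o=pose();np.savez('pics/wp7.npz',p=p,R=R);c=snap('wrist','wrist7.png');s=snap('scene','scene4.png');snap('side','side5.png')
plan()"
```

```text
t 26.6 at [0.5232 0.1191 0.1858] psi 144.21 tilt [-0.0017 -0.0002] open 0.999 F [ 0.4  0.4 -0.4] grip 0.0
```

View pics/wrist7.png

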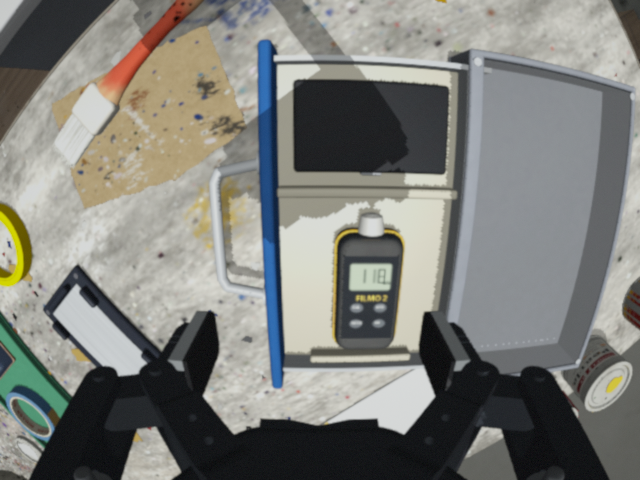

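The drawer is fully open. The gauge lies at (335–405, 212–348) with its nose upward in the image. The cradle is at (100,315).

```bash
python3 -c "
from h import *
c,p,R=wload(7)
q=np.array([wray(c,p,R,u,v,.030) for u,v in ((337,290),(404,290),(370,212),(368,348))]); print(q.round(4)); print('ctr',q[:2].mean(0),q[2:].mean(0), 'dir',np.degrees(np.arctan2(*(q[2]-q[3])[1::-1])))
for n,f in (('scene','scene4'),('side','side5')):
    s=np.load(f'pics/{f}.png.npy',allow_pickle=True).item(); W=xyz(s)
    m=(W[...,2]>.029)&(W[...,2]<.04)&(np.hypot(W[...,0]-.59,W[...,1]-.12)<.075)
    m=cv2.morphologyEx(m.astype(np.uint8),cv2.MORPH_OPEN,np.ones((3,3),np.uint8)); k,l,st,_=cv2.connectedComponentsWithStats(m); j=1+np.argmax(st[1:,4]) if k>1 else 0
    P=W[l==j]; print(n,len(P),np.median(P[:,2]),rect(P))
s=np.load('pics/side5.png.npy',allow_pickle=True).item(); W=xyz(s)
H=cv2.cvtColor(s['pixels'],cv2.COLOR_RGB2HSV)
for f in ('scene4','side5'):
    s=np.load(f'pics/{f}.png.npy',allow_pickle=True).item(); W=xyz(s); x=W-[.5,-.147,0]
    m=(abs(x[...,0])<.1)&(abs(x[...,1])<.07)&(W[...,2]>.005)&(W[...,2]<.025); m=cv2.morphologyEx(m.astype(np.uint8),cv2.MORPH_OPEN,np.ones((3,3),np.uint8))>0; print(f,m.sum(),rect(W[m]) if m.sum()>9 else '')
    m2=m&(W[...,2]>.0165); print(m2.sum(), rect(W[m2]) if m2.sum()>9 else '')
"
```

```text
[[0.5769 0.1015 0.03  ]
 [0.6104 0.1469 0.03  ]
 [0.5373 0.1598 0.03  ]
 [0.6419 0.0909 0.03  ]]
ctr [0.59363576 0.12423364 0.03      ] [0.58960988 0.12534688 0.03      ] dir 146.65559905058953
scene 914 0.03592830974690482 [589.7 124.4  52.7 119.6  52.1]
side 900 0.03421134539071004 [592.7 125.6  53.9 123.1  53.1]
scene4 1388 [ 505.8 -148.7  150.   100.8    4. ]
163 [ 505.1 -145.3  132.9   81.9    3.6]
side5 1388 [ 499.6 -145.7  158.3  101.5    3. ]
167 [ 499.1 -146.   146.8   84.7    2.8]
```

```bash
python3 -c "
from h import *
plan((.53,-.147,.25,183))"
```

```text
t 26.6 at [0.5232 0.1191 0.1858] psi 144.21 tilt [-0.0017 -0.0002] open 0.999 F [ 0.4  0.4 -0.4] grip 0.0
  call: [ -8.05 -10.6   -3.21] twist -19.39
  call: [ -4.08 -12.67  -3.21] twist -19.39
 -> (0.53, -0.147, 0.25, 183)
```

Call:
servo_tool(
  motion=[
    [[-1.6,-2.1,-0.7,-4,-1],[-3.2,-4.2,-1.4,-8,-1],[-4.8,-6.3,-2,-12,-1],[-6.4,-8.4,-2.6,-16,-1],[-8,-10.6,-3.2,-19.4,-1]],
  ],
)

```text
time_s: 27.05
eef_pos: [0.5262, -0.0148, 0.2181]
eef_rot: [-0.001, 0.142, 0.99, 0.0]
wrist_force: [-0.1, 0.1, -0.4]
opening: 1.003
grasp_force: 0.0
```

Call:
servo_tool(
  motion=[
    [[-1,-3,-0.7,-4,-1],[-2,-6,-1.4,-8,-1],[-3,-9,-2,-12,-1],[-3.6,-11,-2.6,-16,-1],[-4.1,-12.7,-3.2,-19.4,-1]],
  ],
)

```text
time_s: 27.55
eef_pos: [0.5296, -0.1485, 0.25]
eef_rot: [-0.001, -0.027, 1.0, 0.0]
wrist_force: [0.1, 0.7, 0.2]
opening: 0.999
grasp_force: 0.0
```

Call:
servo_tool(
  motion=[
    [[0,0,0,0,-1],[0,0,0,0,-1],[0,0,0,0,-1],[0,0,0,0,-1]],
  ],
)

```text
time_s: 27.95
eef_pos: [0.5304, -0.1457, 0.2498]
eef_rot: [-0.0, -0.027, 1.0, 0.0]
wrist_force: [1.5, -0.3, 0.5]
opening: 1.003
grasp_force: 0.0
```

```bash
python3 -c "
from h import *
p,R,o=pose();np.savez('pics/wp8.npz',p=p,R=R);c=snap('wrist','wrist8.png')
v,u=np.mgrid[:480,:640]; a=np.stack([u-c['cx'],v-c['cy']],-1); r=np.hypot(a[...,0],a[...,1]); th=r/c['fx']; k=np.tan(th)/np.maximum(r,1e-6)
d=c['depth']; P=np.stack([a[...,0]*k*d,a[...,1]*k*d,d],-1); E=c['hand_eye']; W=(P@E[:3,:3].T+E[:3,3])@R.T+p
x=W-[.5,-.147,0]; b=(abs(x[...,0])<.1)&(abs(x[...,1])<.07)&(th<1.2)
for z0,z1 in ((.005,.028),(.0155,.026)):
    m=(b&(W[...,2]>z0)&(W[...,2]<z1)).astype(np.uint8); m=cv2.morphologyEx(m,cv2.MORPH_OPEN,np.ones((2,2),np.uint8))>0; Q=W[m]; print(m.sum(),np.median(Q[:,2]),rect(Q))
H=cv2.cvtColor(c['pixels'],cv2.COLOR_RGB2HSV)
m=(b&(W[...,2]>.004)&(W[...,2]<.03)&(H[...,2]<90)).astype(np.uint8)
print('bench',np.median(W[b&(W[...,2]<.004)][:,2]))
# plate by colour, rays to z=.010
m=((H[...,2]>130)&b&(W[...,2]>.006)).astype(np.uint8); k,l,st,_=cv2.connectedComponentsWithStats(m); j=1+np.argmax(st[1:,4]); vv,uu=np.where(l==j)
q=np.array([wray(c,p,R,i,jj,.010) for i,jj in zip(uu,vv)]); print('plate',len(q),rect(q)); print(uu.min(),uu.max(),vv.min(),vv.max())
plan((.57,.05,.2,143),(.591,.1248,.12,143),(.591,.1248,.038,143))"
```

```text
14754 0.00982411478048216 [ 499.9 -146.4  162.2   93.6    3.4]
1495 0.01928509480759452 [ 500.5 -146.2  152.    82.     3.7]
bench 8.393577772874972e-05
plate 8686 [ 497.8 -148.6  133.1   64.9    4.1]
283 351 103 237
t 28.0 at [ 0.5305 -0.1457  0.2499] psi -176.93 tilt [-0.0006  0.0005] open 0.998 F [ 1.3 -1.1  0.8] grip 0.0
  call: [-2.5   9.66  2.5 ] twist 20.03
  call: [0.97 9.93 2.5 ] twist 20.03
 -> (0.57, 0.05, 0.2, 143)
  call: [2.82 7.24 8.  ] twist 0.0
 -> (0.591, 0.1248, 0.12, 143)
  call: [-0.01  0.    8.2 ] twist 0.0
 -> (0.591, 0.1248, 0.038, 143)
```

View pics/wrist8.png

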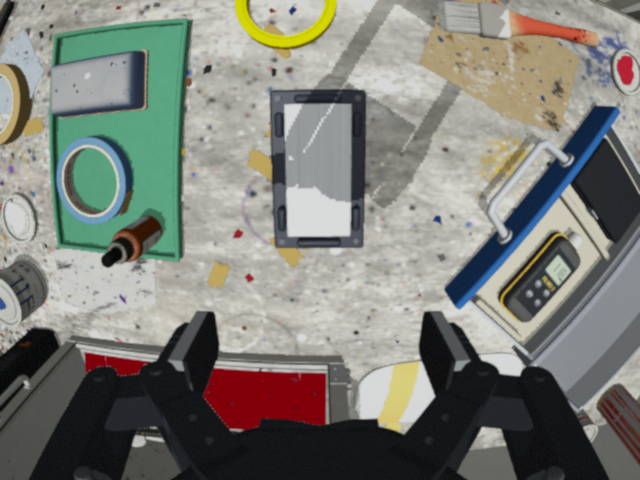

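The cradle, unobstructed, spans (272–365, 90–247). Block, tape and upright bottle are on the tray, and the gauge in the drawer is at (540,275). Now for the gauge.

Call:
servo_tool(
  motion=[
    [[-0.5,1.9,0.5,4,-1],[-1,3.9,1,8,-1],[-1.5,5.8,1.5,12,-1],[-2,7.7,2,16,-1],[-2.5,9.6,2.5,20,-1]],
  ],
)

```text
time_s: 28.5
eef_pos: [0.5506, -0.0479, 0.225]
eef_rot: [-0.0, 0.149, 0.989, 0.0]
wrist_force: [0.2, -0.0, 0.3]
opening: 1.0
grasp_force: 0.0
```

Call:
servo_tool(
  motion=[
    [[0.2,2,0.5,4,-1],[0.4,4,1,8,-1],[0.6,6,1.5,12,-1],[0.8,8,2,16,-1],[1,9.9,2.5,20,-1]],
  ],
)

```text
time_s: 29.0
eef_pos: [0.5698, 0.0498, 0.1999]
eef_rot: [-0.0, 0.318, 0.948, -0.0]
wrist_force: [-0.2, -0.3, 0.1]
opening: 0.999
grasp_force: 0.0
```

Call:
servo_tool(
  motion=[
    [[0.6,1.5,1.5,0,-1],[1.4,3.5,4,0,-1],[2.2,5.5,6,0,-1],[2.8,7.2,8,0,-1],[2.8,7.2,8,0,-1]],
  ],
)

```text
time_s: 29.5
eef_pos: [0.5884, 0.1248, 0.116]
eef_rot: [-0.003, 0.315, 0.949, -0.001]
wrist_force: [-0.8, 0.5, -0.9]
opening: 0.996
grasp_force: 0.0
```

Call:
servo_tool(
  motion=[
    [[0,0,0,0,-1],[0,0,0,0,-1],[0,0,0,0,-1]],
  ],
)

```text
time_s: 29.8
eef_pos: [0.5916, 0.1219, 0.1215]
eef_rot: [0.001, 0.317, 0.948, 0.0]
wrist_force: [-0.5, -0.9, -0.5]
opening: 0.997
grasp_force: 0.0
```

```bash
python3 -c "
from h import *
plan((.591,.1248,.038,143))"
```

```text
t 29.8 at [0.5916 0.1219 0.1215] psi 143.01 tilt [ 0.002  -0.0002] open 0.997 F [-0.5 -0.9 -0.5] grip 0.0
  call: [0.23 0.19 8.35] twist 0.01
 -> (0.591, 0.1248, 0.038, 143)
```

Call:
servo_tool(
  motion=[
    [[0.2,0.2,2,0,-1],[0.2,0.2,4,0,-1],[0.2,0.2,6,0,-1],[0.2,0.2,7.5,0,-1],[0.2,0.2,8.2,0,-1]],
  ],
)

```text
time_s: 30.3
eef_pos: [0.59, 0.1249, 0.0373]
eef_rot: [-0.001, 0.317, 0.948, -0.0]
wrist_force: [-0.5, -0.7, -0.0]
opening: 1.0
grasp_force: 0.0
```

Call:
servo_tool(
  motion=[
    [[0,0,0,0,-0.8],[0,0,0,0,-0.5],[0,0,0,0,-0.2],[0,0,0,0,0.3],[0,0,0,0,1]],
  ],
)

```text
time_s: 30.8
eef_pos: [0.5917, 0.1256, 0.0402]
eef_rot: [0.001, 0.317, 0.948, 0.0]
wrist_force: [-1.8, 0.3, 5.1]
opening: 0.607
grasp_force: 62.1
```

Call:
servo_tool(
  motion=[
    [[0,0,0,0,1],[0,0,0,0,1],[0,0,0,0,1]],
  ],
)

```text
time_s: 31.1
eef_pos: [0.5917, 0.1256, 0.0402]
eef_rot: [0.001, 0.317, 0.948, 0.0]
wrist_force: [-2.2, 0.3, 5.1]
opening: 0.605
grasp_force: 62.0
```

```bash
python3 -c "
from h import *
plan((.591,.1248,.14,143),(.5,-.1465,.14,183.6))"
```

```text
t 31.1 at [0.5917 0.1256 0.0402] psi 143.05 tilt [0.0028 0.0001] open 0.605 F [-2.2  0.3  5.1] grip 62.0
  call: [-0.01 -0.09 -9.98] twist 0.05
 -> (0.591, 0.1248, 0.14, 143)
  call: [-4.530e+00 -1.357e+01 -1.000e-02] twist -20.3
  call: [ 4.60e-01 -1.43e+01 -1.00e-02] twist -20.3
 -> (0.5, -0.1465, 0.14, 183.6)
```

Call:
servo_tool(
  motion=[
    [[0,0,-1,0,1],[0,0,-3,0,1],[0,0,-5.5,0,1],[0,0,-8,0,1],[0,0,-10,0,1]],
  ],
)

```text
time_s: 31.6
eef_pos: [0.591, 0.1254, 0.1408]
eef_rot: [0.001, 0.317, 0.948, 0.0]
wrist_force: [0.8, -0.3, -0.5]
opening: 0.607
grasp_force: 62.2
```

Call:
servo_tool(
  motion=[
    [[-0.8,-2.5,0,-4,1],[-1.7,-5,0,-8,1],[-2.6,-8,0,-12,1],[-3.6,-11,0,-16,1],[-4.5,-13.6,0,-20.3,1]],
  ],
)

```text
time_s: 32.1
eef_pos: [0.5442, -0.0115, 0.1392]
eef_rot: [0.0, 0.143, 0.99, -0.0]
wrist_force: [-0.4, -0.6, -1.7]
opening: 0.606
grasp_force: 62.2
```

Call:
servo_tool(
  motion=[
    [[0.2,-3,0,-4,1],[0.4,-6.5,0,-8,1],[0.5,-10,0,-12,1],[0.5,-12.5,0,-16,1],[0.5,-14.3,0,-20.3,1]],
  ],
)

```text
time_s: 32.6
eef_pos: [0.4984, -0.1476, 0.1393]
eef_rot: [0.0, -0.033, 0.999, -0.0]
wrist_force: [0.4, 0.6, -1.4]
opening: 0.608
grasp_force: 62.2
```

Call:
servo_tool(
  motion=[
    [[0,0,2,0,1],[0,0,4,0,1],[0,0,5,0,1],[0,0,5,0,1],[0,0,5,0,1]],
  ],
)

```text
time_s: 33.1
eef_pos: [0.4992, -0.1459, 0.089]
eef_rot: [0.0, -0.032, 0.999, -0.0]
wrist_force: [0.3, 0.7, -1.2]
opening: 0.606
grasp_force: 62.2
```

```bash
python3 -c "
from h import *
plan((.5,-.1465,.043,183.6))
p=pose()[0]; zt=p[2]-.0402+.034
for n in ('side','scene'):
    s=snap(n,n+'6.png'); W=xyz(s); x=W-np.r_[p[:2],0]
    m=(abs(x[...,0])<.085)&(abs(x[...,1])<.035)&(abs(W[...,2]-zt)<.012); m=m.astype(np.uint8); m=cv2.morphologyEx(m,cv2.MORPH_OPEN,np.ones((2,2),np.uint8))>0
    Q=W[m]; print(n,len(Q),zt,np.median(Q[:,2]) if len(Q) else 0,rect(Q) if len(Q)>5 else '', Q[:,0].min() if len(Q) else '',Q[:,0].max() if len(Q) else '')
p,R,o=pose();np.savez('pics/wp9.npz',p=p,R=R);c=snap('wrist','wrist9.png')
"
```

```text
t 33.1 at [ 0.4992 -0.1459  0.089 ] psi -176.34 tilt [ 0.0005 -0.0003] open 0.606 F [ 0.3  0.7 -1.2] grip 62.2
  call: [-0.07 -0.06  4.6 ] twist 0.06
 -> (0.5, -0.1465, 0.043, 183.6)
side 590 0.08278646798707219 nan [ 469.1 -201.5  238.4  101.6   66.6] nan nan
scene 30 0.08278646798707219 0.08431231184631197 [400.3  32.4   7.  438.   44.9] 0.24799415978646558 0.5542694154054882
```

View pics/wrist9.png

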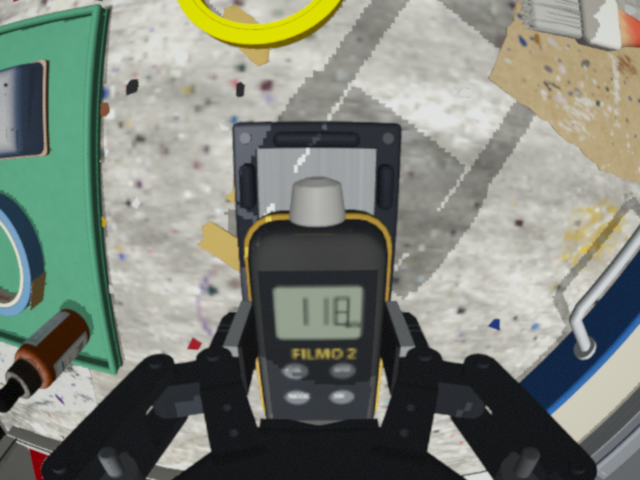

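The gauge is held square, with its nose tip at (318,180). The cradle edges below it are at (235–400, 123).

```bash
python3 -c "
from h import *
c,p,R=wload(9)
for z in (.066,.070,.076): print(z,((wray(c,p,R,318,179,z)-p)@R*1000).round(1))
for u,v in ((290,190),(346,190),(318,183),(318,200),(318,300)):
  d=c['depth'][v,u]; a=np.array([u-c['cx'],v-c['cy']]); r=np.hypot(*a); P=np.r_[a/r*np.tan(r/c['fx'])*d,d]; E=c['hand_eye']; t=E[:3,:3]@P+E[:3,3]; print(u,v,d,(t*1000).round(1),(R@t+p).round(4))
"
```

```text
0.066 [59.7 -0.6 23.4]
0.07 [60.4 -0.6 19.4]
0.076 [61.3 -0.6 13.4]
290 190 0.19913256 [ 44.6 -15.8  79.8] [ 0.4563 -0.1648  0.0096]
346 190 0.19877566 [44.7 14.4 79.4] [ 0.4543 -0.1347  0.0099]
318 183 0.13087584 [60.  -0.6 12.9] [ 0.4399 -0.1505  0.0764]
318 200 0.12971897 [54.4 -0.6  9.8] [ 0.4454 -0.1502  0.0796]
318 300 0.13850673 [17.  -0.6  6.4] [ 0.4828 -0.1478  0.0831]
```

Call:
servo_tool(
  motion=[
    [[0.1,-0.1,1,0,1],[0.1,-0.1,2,0,1],[0.1,-0.1,3,0,1],[0.1,-0.1,3.8,0,1],[0.1,-0.1,4.4,0,1]],
  ],
)

```text
time_s: 33.75
eef_pos: [0.4973, -0.1466, 0.0429]
eef_rot: [-0.001, -0.032, 0.999, 0.0]
wrist_force: [0.1, 0.4, -0.3]
opening: 0.606
grasp_force: 62.2
```

Call:
servo_tool(
  motion=[
    [[0,0,0.2,0,1],[0,0,0.2,0,1],[0,0,0.3,0,1],[0,0,0.3,0,1]],
  ],
)

```text
time_s: 34.15
eef_pos: [0.4978, -0.1469, 0.0422]
eef_rot: [-0.0, -0.032, 0.999, 0.0]
wrist_force: [-6.7, 2.1, 12.7]
opening: 0.605
grasp_force: 64.7
```

Call:
servo_tool(
  motion=[
    [[0,0,-0.2,0,1],[0,0,-0.2,0,-0.4],[0,0,-0.2,0,-0.5],[0,0,-0.2,0,-0.6],[0,0,-0.2,0,-0.6]],
  ],
)

```text
time_s: 34.65
eef_pos: [0.4979, -0.147, 0.0432]
eef_rot: [-0.0, -0.032, 0.999, 0.0]
wrist_force: [0.5, -0.4, -0.3]
opening: 0.801
grasp_force: 0.0
```

Call:
servo_tool(
  motion=[
    [[0,0,-1,0,-0.6],[0,0,-3,0,-0.6],[0,0,-6,0,-0.6],[0,0,-9,0,-0.6],[0,0,-13,0,-0.6]],
  ],
)

```text
time_s: 35.15
eef_pos: [0.497, -0.1464, 0.174]
eef_rot: [-0.001, -0.032, 0.999, 0.001]
wrist_force: [0.6, -0.7, 0.1]
opening: 0.803
grasp_force: 0.0
```

```bash
python3 -c "
from h import *
s=snap('side','side7.png'); W=xyz(s); x=W-[.5,-.1465,0]
m=(abs(x[...,0])<.08)&(abs(x[...,1])<.05)&(W[...,2]>.026)&(W[...,2]<.05); m=cv2.morphologyEx(m.astype(np.uint8),cv2.MORPH_OPEN,np.ones((3,3),np.uint8))>0; Q=W[m]; print(len(Q),np.percentile(Q[:,2],[5,50,95]),rect(Q))
A=np.c_[Q[:,:2],np.ones(len(Q))]; print('slope',np.linalg.lstsq(A,Q[:,2],rcond=None)[0])
plan((.49,0,.17,155),(.478,.055,.14,144.1),(.478,.055,.036,144.1))
s=snap('scene','scene7.png'); W=xyz(s); m=(W[...,2]>.03)&(W[...,2]<.038)&(np.hypot(W[...,0]-.475,W[...,1]-.05)<.055); print(m.sum(), W[m].mean(0), rect(W[m]))
"
```

```text
629 [0.02848076 0.03556845 0.03806743] [ 501.  -142.3  123.2   56.3    2.4]
slope [ 0.02101993 -0.09672405  0.01062986]
t 35.2 at [ 0.501  -0.1484  0.1818] psi -176.34 tilt [ 0.0083 -0.0047] open 0.796 F [ 3.6 -0.8  5.5] grip 0.0
  call: [ 0.15 14.89  1.11] twist 28.66
 -> (0.49, 0, 0.17, 155)
  call: [3.44 4.48 2.96] twist 10.9
 -> (0.478, 0.055, 0.14, 144.1)
  call: [ 1.00e-01 -1.00e-02  1.04e+01] twist -0.0
 -> (0.478, 0.055, 0.036, 144.1)
186 [0.47747806 0.0592495  0.03397509] [483.6  60.   26.  105.3  50.9]
```

Call:
servo_tool(
  motion=[
    [[0,2.5,0,6,-0.6],[0,5.5,0.3,12,0.2],[0,8.5,0.6,18,0.2],[0,12,0.9,24,0.2],[0.1,14.9,1.1,28.7,0.2]],
  ],
)

```text
time_s: 35.75
eef_pos: [0.487, 0.0032, 0.1623]
eef_rot: [-0.0, 0.219, 0.976, 0.0]
wrist_force: [0.8, 0.6, 0.2]
opening: 0.398
grasp_force: 0.0
```

Call:
servo_tool(
  motion=[
    [[0.8,1.1,0.7,3,0.2],[1.7,2.2,1.5,6,0.2],[2.5,3.3,2.2,9,0.2],[3.4,4.5,3,10.9,0.2],[3.4,4.5,3,10.9,0.2]],
  ],
)

```text
time_s: 36.25
eef_pos: [0.4743, 0.0582, 0.1313]
eef_rot: [-0.001, 0.308, 0.951, -0.0]
wrist_force: [-0.7, 0.1, 0.3]
opening: 0.401
grasp_force: 0.0
```

Call:
servo_tool(
  motion=[
    [[0,0,0,0,0.2],[0,0,0,0,0.2]],
  ],
)

```text
time_s: 36.45
eef_pos: [0.4763, 0.0562, 0.1329]
eef_rot: [0.001, 0.309, 0.951, -0.0]
wrist_force: [-0.6, -0.6, 0.2]
opening: 0.4
grasp_force: 0.0
```

```bash
python3 -c "
from h import *
plan((.478,.055,.036,144.1))"
```

```text
t 36.5 at [0.4763 0.0562 0.1329] psi 144.06 tilt [ 0.0011 -0.0004] open 0.4 F [-0.6 -0.6  0.2] grip 0.0
  call: [-0.2  -0.    9.69] twist -0.04
 -> (0.478, 0.055, 0.036, 144.1)
```

Call:
servo_tool(
  motion=[
    [[-0.2,0,2,0,0.2],[-0.2,0,4.5,0,0.2],[-0.2,0,7,0,0.2],[-0.2,0,8.8,0,0.2],[-0.2,0,9.6,0,0.2]],
  ],
)

```text
time_s: 36.95
eef_pos: [0.4767, 0.055, 0.035]
eef_rot: [-0.001, 0.309, 0.951, -0.0]
wrist_force: [-0.3, -0.2, 0.3]
opening: 0.402
grasp_force: 0.0
```

Call:
servo_tool(
  motion=[
    [[0,0,0,0,0.5],[0,0,0,0,1],[0,0,0,0,1],[0,0,0,0,1],[0,0,0,0,1]],
  ],
)

```text
time_s: 37.45
eef_pos: [0.4782, 0.0554, 0.0371]
eef_rot: [0.001, 0.309, 0.951, 0.0]
wrist_force: [1.1, -0.3, 1.5]
opening: 0.078
grasp_force: 58.9
```

Call:
servo_tool(
  motion=[
    [[0,0.7,0,0,1],[0,2,0,0,1],[0,3.5,0,0,1],[0,5,0,0,1],[0,6.5,0,0,1]],
  ],
)

```text
time_s: 37.95
eef_pos: [0.5169, 0.1092, 0.0371]
eef_rot: [0.001, 0.309, 0.951, 0.0]
wrist_force: [0.7, -2.3, 5.6]
opening: 0.079
grasp_force: 59.4
```

Call:
servo_tool(
  motion=[
    [[0,1.5,0,0,1],[0,3,0,0,1],[0,4.5,0,0,1],[0,5.5,0,0,1],[0,6.5,0,0,1]],
  ],
)

```text
time_s: 38.45
eef_pos: [0.5549, 0.162, 0.0371]
eef_rot: [0.001, 0.308, 0.951, 0.0]
wrist_force: [-0.3, -2.2, 6.4]
opening: 0.077
grasp_force: 59.6
```

Call:
servo_tool(
  motion=[
    [[0,0.5,0,0,1],[0,1,0,0,1],[0,1.2,0,0,1]],
  ],
)

```text
time_s: 38.75
eef_pos: [0.5596, 0.1685, 0.037]
eef_rot: [-0.001, 0.308, 0.951, -0.003]
wrist_force: [-12.9, -20.9, 21.2]
opening: 0.083
grasp_force: 61.6
```

Call:
servo_tool(
  motion=[
    [[0,-0.2,0,0,1],[0,-0.4,0,0,1],[0,-0.4,0,0,0.2],[0,-0.4,0,0,0.2],[0,-0.4,0,0,0.2]],
  ],
)

```text
time_s: 39.25
eef_pos: [0.5579, 0.1677, 0.0358]
eef_rot: [-0.001, 0.309, 0.951, -0.0]
wrist_force: [-0.2, -0.1, 0.2]
opening: 0.402
grasp_force: 0.0
```

Call:
servo_tool(
  motion=[
    [[0,-0.2,-1,0,0.2],[0,-0.2,-4,0,0.2],[0,-0.2,-8,0,0.2],[0,-0.2,-11,0,0.2],[0,-0.2,-14,0,-0.2]],
  ],
)

```text
time_s: 39.75
eef_pos: [0.5572, 0.1658, 0.1785]
eef_rot: [0.0, 0.309, 0.951, 0.0]
wrist_force: [0.7, 0.4, 0.5]
opening: 0.558
grasp_force: 0.0
```

```bash
python3 -c "
from h import *
plan((.55,-.1,.19,115),(.5675,-.3255,.18,90))
s0=np.load('pics/scene0.png.npy',allow_pickle=True).item(); s=snap('scene','scene8.png')
for c in (s0,s):
    W=xyz(c); m=(W[...,2]>.03)&(W[...,2]<.038)&(np.hypot(W[...,0]-.56,W[...,1]-.168)<.05); X=W[m]-[.642,.281,0]; a=np.radians(54.1); lx=X[:,0]*np.cos(a)+X[:,1]*np.sin(a); k=lx<-.125; print(k.sum(),np.median(lx[k]))
"
```

```text
t 39.8 at [0.5572 0.1658 0.1785] psi 144.04 tilt [0.0009 0.0001] open 0.558 F [0.7 0.4 0.5] grip 0.0
  call: [ -7.51 -10.97  -0.58] twist 14.52
  call: [-10.02  -8.73  -0.58] twist 14.52
 -> (0.55, -0.1, 0.19, 115)
  call: [-21.18  -7.94   1.  ] twist 25.0
 -> (0.5675, -0.3255, 0.18, 90)
161 -0.13962698629481282
175 -0.13995445962264877
```

Call:
servo_tool(
  motion=[
    [[-1.5,-2.2,0,3,-0.2],[-3,-4.4,0,6,-0.2],[-4.5,-6.6,0,9,-0.2],[-6,-8.8,-0.3,12,-0.2],[-7.5,-11,-0.6,14.5,-0.2]],
  ],
)

```text
time_s: 40.3
eef_pos: [0.553, 0.0317, 0.1827]
eef_rot: [0.0, 0.427, 0.904, 0.0]
wrist_force: [0.2, -0.4, -1.5]
opening: 0.596
grasp_force: 0.0
```

Call:
servo_tool(
  motion=[
    [[-2,-1.7,0,3,-0.2],[-4,-3.5,0,6,-0.2],[-6,-5.2,0,9,-0.2],[-8,-7,-0.3,12,-0.2],[-10,-8.7,-0.6,14.5,-0.2]],
  ],
)

```text
time_s: 40.8
eef_pos: [0.5495, -0.1008, 0.1887]
eef_rot: [-0.0, 0.538, 0.843, 0.0]
wrist_force: [0.3, -0.0, 0.5]
opening: 0.6
grasp_force: 0.0
```

Call:
servo_tool(
  motion=[
    [[-4.5,-1.7,0,5,-0.2],[-9,-3.4,0,10,-0.2],[-13.5,-5.1,0.3,15,-0.2],[-17.5,-6.5,0.6,20,-0.2],[-21.2,-7.9,1,25,-0.2]],
  ],
)

```text
time_s: 41.3
eef_pos: [0.5679, -0.3276, 0.1788]
eef_rot: [0.0, 0.708, 0.706, 0.0]
wrist_force: [-0.3, -0.3, -0.1]
opening: 0.602
grasp_force: 0.0
```

Call:
servo_tool(
  motion=[
    [[0,0,0,0,-0.2],[0,0,0,0,-0.2],[0,0,0,0,-0.2]],
  ],
)

```text
time_s: 41.6
eef_pos: [0.568, -0.3242, 0.1784]
eef_rot: [-0.0, 0.706, 0.708, 0.0]
wrist_force: [-0.6, 0.8, 0.5]
opening: 0.598
grasp_force: 0.0
```

```bash
python3 -c "
from h import *
plan((.5675,-.3255,.064,90))"
```

```text
t 41.6 at [ 0.568  -0.3242  0.1784] psi 90.11 tilt [-0.0003  0.0007] open 0.598 F [-0.6  0.8  0.5] grip 0.0
  call: [-0.13 -0.04 11.43] twist 0.11
 -> (0.5675, -0.3255, 0.064, 90)
```

Call:
servo_tool(
  motion=[
    [[-0.1,0,2,0,-0.2],[-0.1,0,5,0,-0.2],[-0.1,0,8,0,-0.2],[-0.1,0,10,0,-0.2],[-0.1,0,11.3,0,-0.2]],
  ],
)

```text
time_s: 42.1
eef_pos: [0.5676, -0.324, 0.0637]
eef_rot: [-0.001, 0.706, 0.708, -0.0]
wrist_force: [-0.3, -0.5, 0.4]
opening: 0.606
grasp_force: 0.0
```

Call:
servo_tool(
  motion=[
    [[0,0,0,0,0],[0,0,0,0,0.2],[0,0,0,0,0.3],[0,0,0,0,1],[0,0,0,0,1]],
  ],
)

```text
time_s: 42.6
eef_pos: [0.5688, -0.3269, 0.0667]
eef_rot: [0.001, 0.707, 0.707, 0.0]
wrist_force: [-0.1, -0.4, 2.8]
opening: 0.354
grasp_force: 59.5
```

Call:
servo_tool(
  motion=[
    [[0,0,0,0,1],[0,0,0,0,1],[0,0,0,0,1]],
  ],
)

```text
time_s: 42.9
eef_pos: [0.5688, -0.327, 0.0667]
eef_rot: [0.001, 0.707, 0.707, 0.0]
wrist_force: [-0.2, -0.7, 5.8]
opening: 0.355
grasp_force: 59.8
```

```bash
python3 -c "
from h import *
p=pose()[0]
plan((p[0],p[1],.15,90),(.4997,.0835,.15,90),(.4997,.0835,p[2]-.0042,90))"
```

```text
t 42.9 at [ 0.5688 -0.327   0.0667] psi 90.03 tilt [ 0.0018 -0.0014] open 0.355 F [-0.2 -0.7  5.8] grip 59.8
  call: [-0.01  0.02 -8.33] twist 0.03
 -> (np.float64(0.5687961717413451), np.float64(-0.32695904467793396), 0.15, 90)
  call: [20.52 -3.45 -0.03] twist 0.0
  call: [20.52 -3.45 -0.03] twist 0.0
 -> (0.4997, 0.0835, 0.15, 90)
  call: [ 0.01 -0.02  8.75] twist 0.0
 -> (0.4997, 0.0835, np.float64(0.06246989798191214), 90)
```

Call:
servo_tool(
  motion=[
    [[0,0,-1,0,1],[0,0,-3,0,1],[0,0,-5,0,1],[0,0,-7,0,1],[0,0,-8.5,0,1]],
  ],
)

```text
time_s: 43.4
eef_pos: [0.5681, -0.3265, 0.1519]
eef_rot: [0.0, 0.707, 0.707, 0.0]
wrist_force: [0.0, -0.0, -0.8]
opening: 0.356
grasp_force: 59.5
```

Call:
servo_tool(
  motion=[
    [[3,-0.5,0,0,1],[7,-1.1,0,0,1],[11.5,-1.9,0,0,1],[16,-2.6,0,0,1],[20.5,-3.5,0,0,1]],
  ],
)

```text
time_s: 43.9
eef_pos: [0.5322, -0.1198, 0.1504]
eef_rot: [-0.0, 0.707, 0.707, 0.0]
wrist_force: [1.7, 1.3, -0.2]
opening: 0.357
grasp_force: 59.5
```

Call:
servo_tool(
  motion=[
    [[4.5,-0.7,0,0,1],[9,-1.5,0,0,1],[13.5,-2.2,0,0,1],[17.5,-3,0,0,1],[20.5,-3.4,0,0,1]],
  ],
)

```text
time_s: 44.4
eef_pos: [0.4975, 0.0859, 0.1505]
eef_rot: [-0.0, 0.706, 0.708, -0.0]
wrist_force: [0.3, 0.0, -0.1]
opening: 0.36
grasp_force: 59.5
```

Call:
servo_tool(
  motion=[
    [[0,0,0,0,1],[0,0,1,0,1],[0,0,3,0,1],[0,0,5,0,1],[0,0,6,0,1]],
  ],
)

```text
time_s: 44.9
eef_pos: [0.4977, 0.0823, 0.0881]
eef_rot: [-0.001, 0.707, 0.707, -0.001]
wrist_force: [0.6, 0.2, -1.4]
opening: 0.354
grasp_force: 59.5
```

Call:
servo_tool(
  motion=[
    [[0,0,0,0,1],[0,0,0,0,1],[0,0,0,0,1]],
  ],
)

```text
time_s: 45.2
eef_pos: [0.4996, 0.0832, 0.0911]
eef_rot: [0.001, 0.707, 0.707, 0.001]
wrist_force: [0.3, -0.1, -1.2]
opening: 0.353
grasp_force: 59.5
```

```bash
python3 -c "
from h import *
plan((.4995,.083,.0622,90))"
```

```text
t 45.2 at [0.4996 0.0832 0.0911] psi 90.01 tilt [ 0.0016 -0.0001] open 0.353 F [ 0.3 -0.1 -1.2] grip 59.5
  call: [-0.02 -0.01  2.89] twist 0.01
 -> (0.4995, 0.083, 0.0622, 90)
```

Lower the last 29 mm, release and rise.

Call:
servo_tool(
  motion=[
    [[0,0,0.8,0,1],[0,0,1.6,0,1],[0,0,2.3,0,1],[0,0,2.7,0,1],[0,0,2.9,0,1]],
  ],
)

```text
time_s: 45.7
eef_pos: [0.4985, 0.0838, 0.0624]
eef_rot: [-0.001, 0.707, 0.707, -0.001]
wrist_force: [-13.4, 0.7, 35.4]
opening: 0.357
grasp_force: 63.5
```

Call:
servo_tool(
  motion=[
    [[0,0,0.1,0,1],[0,0,0.1,0,0.2],[0,0,0.1,0,0],[0,0,0.1,0,-0.1],[0,0,0.1,0,-0.2]],
  ],
)

```text
time_s: 46.2
eef_pos: [0.4986, 0.0836, 0.06]
eef_rot: [-0.0, 0.707, 0.707, -0.0]
wrist_force: [0.4, -0.2, -0.5]
opening: 0.602
grasp_force: 0.0
```

Call:
servo_tool(
  motion=[
    [[0,0,0,0,-0.2],[0,0,-2,0,-0.2],[0,0,-5,0,-0.2],[0,0,-8,0,-0.2],[0,0,-12,0,-0.2]],
  ],
)

```text
time_s: 46.7
eef_pos: [0.4976, 0.0837, 0.18]
eef_rot: [-0.001, 0.707, 0.707, -0.001]
wrist_force: [0.8, 0.1, -0.4]
opening: 0.599
grasp_force: 0.0
```

```bash
python3 -c "
from h import *
s=snap('side','side9.png'); W=xyz(s)
m=(W[...,2]>.098)&(W[...,2]<.108)&(abs(W[...,1]-.083)<.03)&(abs(W[...,0]-.5)<.03); print(m.sum(),W[m].mean(0) if m.any() else '')
s=snap('scene','scene9.png'); W=xyz(s)
m=(W[...,2]>.098)&(W[...,2]<.108)&(abs(W[...,1]-.083)<.03)&(abs(W[...,0]-.5)<.03); print(m.sum(),W[m].mean(0) if m.any() else '')
plan((.552,-.395,.16,90),(.552,-.395,.042,90))"
```

```text
13 [0.49798706 0.08274802 0.09990109]
22 [0.49495467 0.08063051 0.10060615]
t 46.8 at [0.5024 0.0835 0.1859] psi 90.05 tilt [ 0.0102 -0.0007] open 0.599 F [ 0.6 -0.   0.4] grip 0.0
  call: [-15.95   1.63   0.89] twist 0.02
  call: [-15.95   1.64   0.89] twist 0.02
  call: [-15.95   1.64   0.89] twist 0.02
 -> (0.552, -0.395, 0.16, 90)
  call: [ 1.00e-02 -1.20e-01  1.18e+01] twist 0.0
 -> (0.552, -0.395, 0.042, 90)
```

Call:
servo_tool(
  motion=[
    [[-3,0.3,0,0,0.2],[-6,0.6,0,0,0.2],[-9,1,0.3,0,0.2],[-12.5,1.3,0.6,0,0.2],[-16,1.6,0.9,0,0.2]],
  ],
)

```text
time_s: 47.3
eef_pos: [0.5147, -0.0775, 0.1706]
eef_rot: [-0.0, 0.707, 0.707, -0.0]
wrist_force: [0.3, 0.9, -0.7]
opening: 0.398
grasp_force: 0.0
```

Call:
servo_tool(
  motion=[
    [[-3.2,0.3,0,0,0.2],[-6.4,0.6,0,0,0.2],[-9.6,1,0.3,0,0.2],[-12.8,1.3,0.6,0,0.2],[-16,1.6,0.9,0,0.2]],
  ],
)

```text
time_s: 47.8
eef_pos: [0.5307, -0.2376, 0.1614]
eef_rot: [-0.0, 0.707, 0.707, -0.0]
wrist_force: [0.4, 0.4, 0.9]
opening: 0.398
grasp_force: 0.0
```

Call:
servo_tool(
  motion=[
    [[-4,0.4,0,0,0.3],[-8,0.8,0,0,0.3],[-12,1.2,0.3,0,0.3],[-14.5,1.5,0.6,0,0.3],[-16,1.6,0.9,0,0.3]],
  ],
)

```text
time_s: 48.3
eef_pos: [0.5466, -0.3985, 0.1522]
eef_rot: [-0.0, 0.708, 0.707, -0.0]
wrist_force: [-0.1, -0.7, -0.6]
opening: 0.348
grasp_force: 0.0
```

Call:
servo_tool(
  motion=[
    [[0,0,0,0,0.3],[0,0,0,0,0.3],[0,0,0,0,0.3]],
  ],
)

```text
time_s: 48.6
eef_pos: [0.5473, -0.3947, 0.1532]
eef_rot: [-0.0, 0.706, 0.708, 0.0]
wrist_force: [0.1, -0.6, 0.1]
opening: 0.349
grasp_force: 0.0
```

```bash
python3 -c "
from h import *
plan((.552,-.3955,.042,90))
p,R,o=pose(); c=snap('wrist','wrist10.png')
h=cv2.cvtColor(c['pixels'],cv2.COLOR_RGB2HSV); m=cv2.inRange(h,(95,90,60),(125,255,255)); m=cv2.morphologyEx(m,cv2.MORPH_CLOSE,np.ones((5,5)))
for k in cv2.findContours(m,0,1)[0]:
    if cv2.contourArea(k)>800:
        q=np.array([wray(c,p,R,u,v,.020) for u,v in k[:,0]]); (x,y),r=cv2.minEnclosingCircle((q[:,:2]*1e3).astype(np.float32)); print(cv2.boundingRect(k),x,y,r)
"
```

```text
t 48.6 at [ 0.5473 -0.3947  0.1532] psi 90.12 tilt [-0.0004  0.0009] open 0.349 F [ 0.1 -0.6  0.1] grip 0.0
  call: [-0.09  0.48 11.12] twist 0.12
 -> (0.552, -0.3955, 0.042, 90)
(202, 169, 132, 130) 511.3275146484375 -394.2786865234375 49.19606399536133
(95, 151, 88, 144) 409.7984924316406 -384.78863525390625 60.9755973815918
```

Call:
servo_tool(
  motion=[
    [[-0.1,0.5,2,0,0.3],[-0.1,0.5,5,0,0.3],[-0.1,0.5,8,0,0.3],[-0.1,0.5,10,0,0.3],[-0.1,0.5,11.2,0,0.3]],
  ],
)

```text
time_s: 49.15
eef_pos: [0.5516, -0.3954, 0.0394]
eef_rot: [-0.001, 0.706, 0.708, 0.0]
wrist_force: [-0.5, 0.8, 1.5]
opening: 0.35
grasp_force: 0.0
```

Call:
servo_tool(
  motion=[
    [[0,0,0,0,0.3],[0,0,0,0,0.6],[0,0,0,0,1],[0,0,0,0,1],[0,0,0,0,1]],
  ],
)

```text
time_s: 49.65
eef_pos: [0.553, -0.3981, 0.043]
eef_rot: [0.001, 0.707, 0.707, 0.0]
wrist_force: [0.9, 0.4, 4.7]
opening: 0.09
grasp_force: 57.9
```

Call:
servo_tool(
  motion=[
    [[0,0,0,0,1],[0,0,0,0,1]],
  ],
)

```text
time_s: 49.85
eef_pos: [0.553, -0.3981, 0.043]
eef_rot: [0.001, 0.707, 0.707, 0.0]
wrist_force: [0.3, 0.5, 5.1]
opening: 0.083
grasp_force: 58.1
```

```bash
python3 -c "
from h import *
p=pose()[0]
plan((.5525,-.395,.13,90),(.57,-.06,.13,90),(.653,.0388,.13,90),(.653,.0388,p[2]-.0042,90))"
```

```text
t 49.9 at [ 0.553  -0.3981  0.043 ] psi 90.04 tilt [ 0.0021 -0.0018] open 0.083 F [0.3 0.5 5.1] grip 58.1
  call: [ 0.29 -0.03 -8.7 ] twist 0.04
 -> (0.5525, -0.395, 0.13, 90)
  call: [16.75  0.88 -0.03] twist 0.0
  call: [16.75  0.88 -0.03] twist 0.0
 -> (0.57, -0.06, 0.13, 90)
  call: [ 9.88  8.3  -0.  ] twist 0.0
 -> (0.653, 0.0388, 0.13, 90)
  call: [ 0.02 -0.02  9.12] twist 0.0
 -> (0.653, 0.0388, np.float64(0.03883341694249624), 90)
```

Call:
servo_tool(
  motion=[
    [[0,0,-1,0,1],[0,0,-3,0,1],[0,0,-5,0,1],[0,0,-7,0,1],[0,0,-9,0,1]],
  ],
)

```text
time_s: 50.35
eef_pos: [0.5517, -0.3972, 0.1323]
eef_rot: [-0.0, 0.707, 0.707, -0.0]
wrist_force: [-0.4, -0.9, -0.5]
opening: 0.086
grasp_force: 57.0
```

Call:
servo_tool(
  motion=[
    [[3,0.2,0,0,1],[6.5,0.4,0,0,1],[10,0.6,0,0,1],[13.5,0.8,0,0,1],[17,0.9,0,0,1]],
  ],
)

```text
time_s: 50.85
eef_pos: [0.5607, -0.226, 0.1316]
eef_rot: [-0.0, 0.707, 0.707, -0.0]
wrist_force: [1.5, -0.0, -0.6]
opening: 0.088
grasp_force: 57.1
```

Call:
servo_tool(
  motion=[
    [[3.4,0.2,0,0,1],[6.8,0.4,0,0,1],[10,0.6,0,0,1],[13.5,0.8,0,0,1],[16.7,0.9,0,0,1]],
  ],
)

```text
time_s: 51.35
eef_pos: [0.5696, -0.0588, 0.1317]
eef_rot: [-0.0, 0.707, 0.707, -0.0]
wrist_force: [1.1, 0.0, -0.8]
opening: 0.093
grasp_force: 57.1
```

Call:
servo_tool(
  motion=[
    [[2,1.7,0,0,1],[4.5,3.8,0,0,1],[7,6,0,0,1],[9,7.7,0,0,1],[9.6,8.2,0,0,1]],
  ],
)

```text
time_s: 51.85
eef_pos: [0.6529, 0.0377, 0.1317]
eef_rot: [0.0, 0.706, 0.708, 0.0]
wrist_force: [0.2, -0.3, -1.1]
opening: 0.093
grasp_force: 57.2
```

Call:
servo_tool(
  motion=[
    [[0,0,1,0,1],[0,0,3,0,1],[0,0,5,0,1],[0,0,6,0,1],[0,0,6,0,1]],
  ],
)

```text
time_s: 52.35
eef_pos: [0.6496, 0.0349, 0.0689]
eef_rot: [-0.002, 0.707, 0.707, -0.002]
wrist_force: [-0.2, -0.2, -1.5]
opening: 0.087
grasp_force: 57.2
```

Call:
servo_tool(
  motion=[
    [[0,0,0,0,1],[0,0,0,0,1]],
  ],
)

```text
time_s: 52.55
eef_pos: [0.6526, 0.0353, 0.0726]
eef_rot: [0.001, 0.707, 0.707, 0.001]
wrist_force: [-0.1, -0.4, -0.6]
opening: 0.085
grasp_force: 57.2
```

```bash
python3 -c "
from h import *
plan((.6535,.0355,.039,90))"
```

```text
t 52.5 at [0.6526 0.0353 0.0726] psi 90.02 tilt [ 0.002  -0.0003] open 0.085 F [-0.1 -0.4 -0.6] grip 57.2
  call: [0.03 0.09 3.36] twist 0.02
 -> (0.6535, 0.0355, 0.039, 90)
```

Call:
servo_tool(
  motion=[
    [[0,0.1,1,0,1],[0,0.1,2,0,1],[0,0.1,2.8,0,1],[0,0.1,3.2,0,1],[0,0.1,3.4,0,1]],
  ],
)

```text
time_s: 53.05
eef_pos: [0.6526, 0.0359, 0.0387]
eef_rot: [-0.001, 0.707, 0.707, -0.001]
wrist_force: [-9.7, 0.8, 25.0]
opening: 0.089
grasp_force: 60.9
```

Call:
servo_tool(
  motion=[
    [[0,0,0,0,1],[0,0,0,0,1],[0,0,0,0,0.3],[0,0,0,0,0.3],[0,0,0,0,0.3]],
  ],
)

```text
time_s: 53.55
eef_pos: [0.6527, 0.0358, 0.0368]
eef_rot: [-0.0, 0.707, 0.707, -0.0]
wrist_force: [0.6, 0.2, 0.2]
opening: 0.347
grasp_force: 0.0
```

Call:
servo_tool(
  motion=[
    [[0,0,-2,0,0.3],[0,0,-5,0,0.3],[0,0,-8,0,0.3],[0,0,-11,0,0.2],[0,0,-11,0,0]],
  ],
)

```text
time_s: 54.05
eef_pos: [0.6559, 0.0354, 0.1525]
eef_rot: [0.003, 0.707, 0.707, 0.003]
wrist_force: [1.2, 0.0, 1.1]
opening: 0.498
grasp_force: 0.0
```

```bash
python3 -c "
from h import *
for n in ('scene','side'):
    s=snap(n,n+'10.png'); W=xyz(s); m=(W[...,2]>.0145)&(W[...,2]<.0235)&(np.hypot(W[...,0]-.61,W[...,1]-.039)<.06); p=W[m]
    A=np.c_[p[:,:2]*1e3,np.ones(len(p))]; q=np.linalg.lstsq(A,(p[:,:2]**2).sum(1)*1e6,rcond=None)[0]; print(n,len(p),q[:2]/2,np.sqrt(q[2]+(q[:2]**2).sum()/4),np.median(p[:,2]))
p,R,o=pose(); c=snap('wrist','wrist11.png')
h=cv2.cvtColor(c['pixels'],cv2.COLOR_RGB2HSV); m=cv2.inRange(h,(95,90,60),(125,255,255)); m=cv2.morphologyEx(m,cv2.MORPH_CLOSE,np.ones((5,5)))
for k in cv2.findContours(m,0,1)[0]:
    if cv2.contourArea(k)>800:
        q=np.array([wray(c,p,R,u,v,.016) for u,v in k[:,0]]); (x,y),r=cv2.minEnclosingCircle((q[:,:2]*1e3).astype(np.float32)); print(cv2.boundingRect(k),x,y,r)
plan((.53,-.1,.16,90),(.4055,-.3845,.15,90))
"
```

```text
scene 511 [608.60649266  37.44940122] 42.79346820904582 0.019773467728799593
side 505 [611.62421231  39.15465023] 42.950243586060004 0.01801688638699113
(195, 170, 130, 129) 611.48779296875 36.26155090332031 48.70499801635742
(203, 0, 203, 130) 643.419677734375 162.012939453125 81.66997528076172
t 54.2 at [0.6523 0.0358 0.1464] psi 90.04 tilt [-0.0012  0.0001] open 0.505 F [ 0.3  0.4 -0.5] grip 0.0
  call: [-13.57 -12.24  -1.35] twist 0.04
 -> (0.53, -0.1, 0.16, 90)
  call: [-14.23  -6.22   0.51] twist 0.0
  call: [-14.23  -6.22   0.51] twist 0.0
 -> (0.4055, -0.3845, 0.15, 90)
```

Call:
servo_tool(
  motion=[
    [[-2.5,-2.2,-0.3,0,-0.2],[-5,-4.5,-0.6,0,-0.6],[-8,-7.2,-1,0,-0.6],[-11,-9.8,-1.3,0,-0.6],[-13.6,-12.2,-1.3,0,-0.6]],
  ],
)

```text
time_s: 54.7
eef_pos: [0.5288, -0.1011, 0.1587]
eef_rot: [-0.001, 0.707, 0.707, -0.001]
wrist_force: [0.6, -0.2, -0.1]
opening: 0.798
grasp_force: 0.0
```

Call:
servo_tool(
  motion=[
    [[-3,-1.2,0,0,-0.6],[-6,-2.5,0,0,-0.6],[-9,-3.8,0,0,-0.6],[-12,-5,0.3,0,-0.6],[-14.2,-6.2,0.5,0,-0.6]],
  ],
)

```text
time_s: 55.2
eef_pos: [0.4674, -0.2434, 0.1534]
eef_rot: [-0.001, 0.707, 0.707, -0.0]
wrist_force: [0.6, 0.5, -0.4]
opening: 0.803
grasp_force: 0.0
```

Call:
servo_tool(
  motion=[
    [[-3.5,-1.5,0,0,-0.6],[-7,-3,0,0,-0.6],[-11,-4.8,0,0,-0.6],[-13.5,-6,0.3,0,-0.6],[-14.2,-6.2,0.5,0,-0.6]],
  ],
)

```text
time_s: 55.7
eef_pos: [0.405, -0.3862, 0.1484]
eef_rot: [-0.001, 0.708, 0.706, -0.0]
wrist_force: [-0.6, 0.6, 0.8]
opening: 0.795
grasp_force: 0.0
```

Call:
servo_tool(
  motion=[
    [[0,0,0,0,-0.6],[0,0,0,0,-0.6],[0,0,0,0,-0.6]],
  ],
)

```text
time_s: 56.0
eef_pos: [0.4076, -0.3829, 0.1498]
eef_rot: [-0.001, 0.706, 0.708, 0.0]
wrist_force: [0.7, 0.6, 0.1]
opening: 0.802
grasp_force: 0.0
```

```bash
python3 -c "
from h import *
plan((.4057,-.3845,.0405,90))"
```

```text
t 56.0 at [ 0.4076 -0.3829  0.1498] psi 90.13 tilt [-0.0004  0.0011] open 0.802 F [0.7 0.6 0.1] grip 0.0
  call: [-0.17 -0.18 10.93] twist 0.13
 -> (0.4057, -0.3845, 0.0405, 90)
```

Call:
servo_tool(
  motion=[
    [[-0.2,-0.2,2,0,-0.6],[-0.2,-0.2,5,0,-0.6],[-0.2,-0.2,8,0,-0.6],[-0.2,-0.2,10,0,-0.6],[-0.2,-0.2,10.9,0,-0.6]],
  ],
)

```text
time_s: 56.5
eef_pos: [0.4049, -0.3841, 0.0392]
eef_rot: [-0.002, 0.706, 0.708, 0.0]
wrist_force: [-0.5, 0.8, 0.7]
opening: 0.798
grasp_force: 0.0
```

Call:
servo_tool(
  motion=[
    [[0,0,0,0,-0.6],[0,0,0,0,-0.2],[0,0,0,0,0.5],[0,0,0,0,1],[0,0,0,0,1]],
  ],
)

```text
time_s: 57.0
eef_pos: [0.406, -0.3873, 0.0429]
eef_rot: [0.001, 0.707, 0.707, -0.0]
wrist_force: [0.5, 1.9, 6.7]
opening: 0.638
grasp_force: 63.6
```

Call:
servo_tool(
  motion=[
    [[0,0,0,0,1],[0,0,0,0,1],[0,0,0,0,1]],
  ],
)

```text
time_s: 57.3
eef_pos: [0.4059, -0.3873, 0.0429]
eef_rot: [0.001, 0.707, 0.707, -0.0]
wrist_force: [-0.3, 1.8, 7.3]
opening: 0.636
grasp_force: 63.6
```

```bash
python3 -c "
from h import *
p=pose()[0]
plan((p[0],p[1],.145,90),(.4305,.1826,.145,61.3),(.4305,.1826,p[2]-.0042,61.3))"
```

```text
t 57.3 at [ 0.4059 -0.3873  0.0429] psi 90.04 tilt [ 0.0018 -0.002 ] open 0.636 F [-0.3  1.8  7.3] grip 63.6
  call: [ -0.02   0.02 -10.21] twist 0.04
 -> (np.float64(0.40593118711169196), np.float64(-0.3872569532181834), 0.145, 90)
  call: [19.    0.82 -0.04] twist 9.57
  call: [18.87 -2.35 -0.04] twist 9.57
  call: [18.21 -5.45 -0.04] twist 9.57
 -> (0.4305, 0.1826, 0.145, 61.3)
  call: [ 1.000e-02 -3.000e-02  1.063e+01] twist -0.0
 -> (0.4305, 0.1826, np.float64(0.03866024000382661), 61.3)
```

Call:
servo_tool(
  motion=[
    [[0,0,-1,0,1],[0,0,-4,0,1],[0,0,-7.5,0,1],[0,0,-11,0,1],[0,0,-13.5,0,1]],
  ],
)

```text
time_s: 57.8
eef_pos: [0.4054, -0.3871, 0.1794]
eef_rot: [0.001, 0.707, 0.707, -0.0]
wrist_force: [-0.6, -0.4, -0.9]
opening: 0.638
grasp_force: 62.7
```

Call:
servo_tool(
  motion=[
    [[3,0.1,0,2,1],[7,0.3,0,4,1],[11,0.5,0,6,1],[15,0.7,0,8,1],[19,0.8,0,9.6,1]],
  ],
)

```text
time_s: 58.3
eef_pos: [0.4126, -0.195, 0.1768]
eef_rot: [0.0, 0.764, 0.645, 0.0]
wrist_force: [-0.2, 0.4, -0.7]
opening: 0.637
grasp_force: 62.7
```

Call:
servo_tool(
  motion=[
    [[3.8,-0.5,0,2,1],[7.6,-1,0,4,1],[11.3,-1.4,0,6,1],[15.1,-1.9,0,8,1],[18.9,-2.4,0,9.6,1]],
  ],
)

```text
time_s: 58.8
eef_pos: [0.4204, -0.0047, 0.177]
eef_rot: [0.0, 0.815, 0.579, 0.0]
wrist_force: [-0.0, 0.2, -1.0]
opening: 0.637
grasp_force: 62.7
```

Call:
servo_tool(
  motion=[
    [[4,-1.2,0,2,1],[8,-2.4,0,4,1],[12,-3.6,0,6,1],[15.5,-4.7,0,8,1],[18,-5.4,0,9.6,1]],
  ],
)

```text
time_s: 59.3
eef_pos: [0.4283, 0.1838, 0.1769]
eef_rot: [0.0, 0.861, 0.509, 0.0]
wrist_force: [0.7, -0.6, -1.2]
opening: 0.638
grasp_force: 62.7
```

Call:
servo_tool(
  motion=[
    [[0,0,2,0,1],[0,0,5,0,1],[0,0,8,0,1],[0,0,10,0,1],[0,0,10,0,1]],
  ],
)

```text
time_s: 59.8
eef_pos: [0.4263, 0.1812, 0.0741]
eef_rot: [-0.001, 0.861, 0.509, -0.003]
wrist_force: [-1.2, -0.0, -0.5]
opening: 0.636
grasp_force: 62.7
```

Call:
servo_tool(
  motion=[
    [[0,0,0,0,1],[0,0,0,0,1],[0,0,0,0,1]],
  ],
)

```text
time_s: 60.1
eef_pos: [0.4299, 0.1818, 0.0778]
eef_rot: [0.001, 0.861, 0.509, 0.001]
wrist_force: [0.2, -0.3, -0.7]
opening: 0.636
grasp_force: 62.7
```

```bash
python3 -c "
from h import *
plan((.429,.180,.0387,61.3))"
```

```text
t 60.1 at [0.4299 0.1818 0.0778] psi 61.24 tilt [0.0029 0.0004] open 0.636 F [ 0.2 -0.3 -0.7] grip 62.7
  call: [-0.21 -0.    3.91] twist -0.06
 -> (0.429, 0.18, 0.0387, 61.3)
```

Call:
servo_tool(
  motion=[
    [[-0.2,0,1,0,1],[-0.2,0,2,0,1],[-0.2,0,3,0,1],[-0.2,0,3.7,0,1],[-0.2,0,4,0,1]],
  ],
)

```text
time_s: 60.6
eef_pos: [0.4272, 0.1798, 0.0384]
eef_rot: [-0.001, 0.86, 0.51, -0.002]
wrist_force: [-28.7, -7.4, 79.4]
opening: 0.639
grasp_force: 77.4
```

Call:
servo_tool(
  motion=[
    [[0,0,0,0,1],[0,0,0,0,1],[0,0,0,0,-0.6],[0,0,0,0,-0.6],[0,0,0,0,-0.6]],
  ],
)

```text
time_s: 61.1
eef_pos: [0.4277, 0.1799, 0.0358]
eef_rot: [-0.0, 0.861, 0.509, -0.0]
wrist_force: [-0.4, -0.3, 0.4]
opening: 0.798
grasp_force: 0.0
```

Call:
servo_tool(
  motion=[
    [[0,0,-2,0,-0.6],[0,0,-5,0,-0.6],[0,0,-9,0,-0.6],[0,0,-13,0,-0.6],[0,0,-16,0,-0.6]],
  ],
)

```text
time_s: 61.6
eef_pos: [0.4283, 0.18, 0.1983]
eef_rot: [0.0, 0.861, 0.509, 0.001]
wrist_force: [0.5, -0.3, -0.4]
opening: 0.803
grasp_force: 0.0
```

Call:
servo_tool(
  motion=[
    [[-4,0,-2,0,-0.6],[-8,0,-4,0,-0.6],[-12,0,-4,0,-0.6],[-16,0,-4,0,-0.6],[-20,0,-4,0,-0.6]],
  ],
)

```text
time_s: 62.1
eef_pos: [0.3307, 0.0037, 0.2361]
eef_rot: [0.0, 0.86, 0.51, 0.0]
wrist_force: [0.8, -0.9, 0.9]
opening: 0.802
grasp_force: 0.0
```

Call:
servo_tool(
  motion=[
    [[0,0,0,0,-0.6],[0,0,0,0,-0.6],[0,0,0,0,-0.6],[0,0,0,0,-0.6],[0,0,0,0,-0.6]],
  ],
)

```text
time_s: 62.6
eef_pos: [0.3317, 0.0055, 0.2361]
eef_rot: [-0.0, 0.86, 0.51, -0.0]
wrist_force: [0.5, -0.3, 0.2]
opening: 0.797
grasp_force: 0.0
```

```bash
python3 - <<'E'
from h import *
plan()
C0={n:np.load(f'pics/{n}0.png.npy',allow_pickle=True).item() for n in('scene','side')}
C1={n:snap(n,n+'11.png') for n in('scene','side')}
for n in C0:
  for C in (C0,C1):
    W=xyz(C[n]); 
    def r(cx,cy,rad,z0,z1):
        m=(np.hypot(W[...,0]-cx,W[...,1]-cy)<rad)&(W[...,2]>z0)&(W[...,2]<z1); m=cv2.morphologyEx(m.astype(np.uint8),cv2.MORPH_OPEN,np.ones((2,2),np.uint8))>0
        return (rect(W[m]),np.round(W[m].mean(0)*1e3,1)) if m.sum()>5 else m.sum()
    print(n,'block',r(.428,.184,.08,.026,.036),'\n  tape',r(.61,.039,.058,.0145,.0235),'\n  drop',r(.499,.083,.03,.085,.11),'\n  handle',r(.563,.171,.05,.03,.038),'\n  gauge',r(.5,-.146,.075,.03,.042))
E
```

```text
t 62.6 at [0.3317 0.0055 0.2361] psi 61.38 tilt [-0.0007  0.0004] open 0.797 F [ 0.5 -0.3  0.2] grip 0.0
scene block (array([425.3, 180.7, 110.7,  51. ,  63.4]), array([nan, nan, nan])) 
  tape (array([607.7,  36.9,  93.4,  96.1,  49.2]), array([nan, nan, nan])) 
  drop (array([519.5,  55.5,  11.6,  79.2,  43.9]), array([497.1,  78.8,  88.9])) 
  handle (array([567.2, 164.4,  18.2, 117.2,  59.1]), array([nan, nan, nan])) 
  gauge 0
scene block (array([422.5, 180.3, 109.8,  49. ,  59.7]), array([nan, nan, nan])) 
  tape (array([606.2,  36.2,  91.9,  94.1,  51.5]), array([nan, nan, nan])) 
  drop (array([516.8,  56.5,   9.8,  79.5,  43.5]), array([495.4,  78.6,  88.4])) 
  handle (array([567. , 163.6,  12.8, 116.7,  53.5]), array([559.7, 166.2,  28. ])) 
  gauge (array([442.2, -70. ,  55.2, 286.6,  51.7]), array([ 512.5, -129.9,   47.4]))
side block (array([410.4, 181.7, 140.3,  47.5,  48.9]), array([nan, nan, nan])) 
  tape (array([600.4,  47.4, 107.9,  73.8,  32.7]), array([nan, nan, nan])) 
  drop (array([508.3,   0.8,   9.5, 177.7,   6.2]), array([500.6,  64.4,  80.9])) 
  handle (array([553.3, 161.5,  39.3, 100.2,  50.2]), array([nan, nan, nan])) 
  gauge 0
side block (array([427.8, 183.9, 104.7,  48.3,  62.6]), array([nan, nan, nan])) 
  tape (array([609.9,  40. ,  92.7,  91. ,   3.8]), array([609.7,  42.3,  16.6])) 
  drop (array([506.4,  -0.8,   9.5, 180.9,   6.1]), array([nan, nan, nan])) 
  handle (array([562.1, 172.6,   7.1,  97.6,  49.5]), array([nan, nan, nan])) 
  gauge (array([ 490.4, -150.8,  143.3,   76.6,   40.5]), array([nan, nan, nan]))
```

View pics/scene11.png

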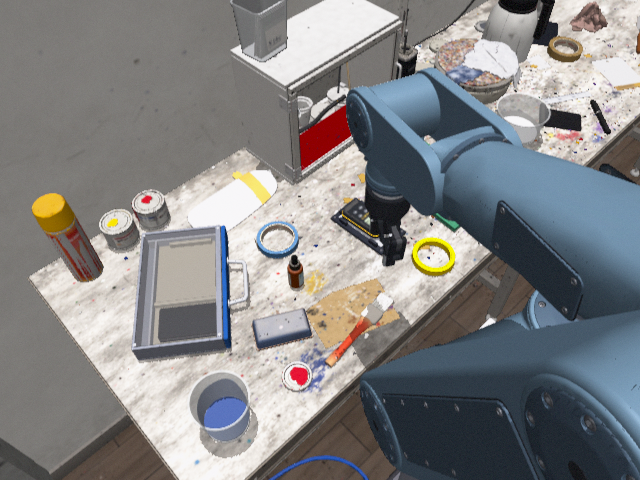

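The drawer is shut, the block is at (281,328), the tape at (276,240) and the bottle at (295,273), matching the first picture. The gauge is in the cradle at (360,222) and the gripper is clear, so I'm handing in.

```bash
python3 -c "
from bench import ctrl
print(ctrl.hand_in())"
```

```text
the job is handed in; nothing more can be done
None
```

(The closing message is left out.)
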